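Change the grinding jar in a bench mill with a stiff clamp knob

TASK

The clamp knob of the bench mill is stuck: break it loose with a short firm twist counterclockwise, turn it on to its open stop, lift the finished jar out and set it upright, wholly on the balance pan. Then stand the fresh jar from the bench upright in the mill's empty nest and turn the knob back until it snaps home, so that the jaw holds the jar against its backstop. Do not drop a jar, and leave the mortar, measuring cylinder and beaker where they are.

Things in the scene. Friction and masses are not known exactly. Their poses are not given: they have to be found in the camera images.
- mill: Bench mill, white housing 236 (x) x 180 (y) x 130 mm high, fixed to the bench, turned up to 0.25 rad. Origin: centre of its underside; -x side faces the robot. Its front (x -118 to 0 mm) is a face sloping 25 deg from level, rising away from the robot from 75 to 130 mm height, which carries the knob; behind it is the level deck, 130 mm high, with the nest.
- knob_grip (a point): Grip point of the black bar knob on the sloping face: on its axis, 11 mm below the knob's top, 36 mm out from the face. z: out along the axis, 25 deg from vertical towards the mill's -x; x: along the bar, turns with the knob. Bar 46 long, 14 thick, 34 mm tall, on a disc of radius 24, 9 mm high. Pinch the bar across its thickness. At home it points up the slope.
- knob (a joint): Knob angle, rad: 0 home (clamped; the start), growing counterclockwise seen from outside, to a stop at 1.5 (open). Stuck at home: about 0.3 N m is needed in the first 0.3 rad, past 0.6 it turns freely (0.03 N m). Going back it needs a firm twist from 0.6 to 0.3, then snaps to 0.
- jaw: Steel clamp jaw on the deck, on the near (-x) side of the nest, 32 mm wide, 16 mm high; geared to the knob, moves 9.5 mm per rad away from the nest (mill's -x). Origin: middle of its pushing face, at deck height, 33 mm from the nest's centre at home. At home its 7 mm lip reaches over the jar's foot, so the jar cannot be lifted; from 1.3 rad on it is clear.
- nest (a point): Centre of the nest on the deck, at deck height (130 mm above the bench); axes as mill. On its far (+x) side two steel blocks 14 mm high form a V-shaped backstop; a seated jar's foot touches both (48 deg either side of +x, 32.5 mm from the centre). With the jaw open a jar may be set down some mm nearer the jaw (-x); the closing jaw pushes it home.
- jar_used: Finished grinding jar, clamped in the nest at the start. Closed steel jar, 0.3 to 0.6 kg: foot flange 64 mm in diameter and 8 mm high, above it a straight round body 48 mm in diameter up to 75 mm height. Origin: centre of its underside, z up along the jar.
- jar_fresh: Fresh jar, same shape and size as jar_used, standing on the bench to the left or right of the mill. Origin: centre of its underside, z up.
- balance: Bench balance, grey housing 200 x 160 x 45 mm with a round steel pan, fixed on the bench, on the other side of the mill from the fresh jar. Origin: centre of its underside.
- pan (a point): Centre of the upper face of the balance's pan, 55 mm above the bench; the pan is a flat disc 140 mm in diameter that does not move.
- mortar: Bystander: open white ceramic mortar, 96 mm wide at the rim, 55 mm high. Origin under its centre.
- cylinder: Bystander: glass measuring cylinder, 178 mm high, tube 32 mm, foot 68 mm in diameter. Origin under its centre.
- beaker: Bystander: glass beaker, 70 mm in diameter, 90 mm high. Origin under its centre.

How it is judged:
By the outcome, as a careful person would: the job done as asked, in the order asked, and still so for the second after the job is handed in, with the robot touching nothing.
It also fails if it takes over 72 s, if anything falls off the work surface, if the arm or the gripper's body presses on something with over 40 N, if the wrist force passes 120 N, or if a joint passes its speed limit or range.

ROBOT

A 6-joint arm with a two-finger parallel gripper is mounted at the origin on the work surface. World frame = base frame: x ahead of the robot, y to its left, z up, the work surface at z = 0. Lengths are in m, angles in rad, forces in N, time in s.
With the tool pointing down it reaches from about 0.275 to 0.725 m from the base axis. Payload 5.6 kg.
Tool frame: the origin (TCP) lies midway between the tips of the shut fingers; the grasp point (between the pads) lies 19 mm behind it; x points along the fingers, z is the direction in which the jaws open and shut, and the axes are right-handed (so a half turn about x gives the same grasp; the last joint's range is limited). The gripper opens to 85 mm and grips with 20 to 120 N. Pads are 22 mm wide; open, the fingers measure 114 mm over their backs; the gripper's body (76 mm by 85 mm) begins 54 mm behind the grasp point. The pads swing forward as they close: fully open they stand 13 mm farther back than shut.
Start: joints at [-0.876, 0.255, 0.108, 0, -1.424, -0.285], TCP at [0.219, -0.504, 0.231] pointing down, gripper open.
Joint ranges: [-2.95, 2.95], [-1.21, 1.97], [-1.09, 1.5], [-2.87, 1.71], [-2.94, -0.07], [-3.05, 3.05]. Speed limits (rad/s): [2.57, 2.57, 3.14, 3.14, 3.14, 3.14].

INTERFACE

Orientations are given as a unit quaternion [w, x, y, z].
In Python, from bench import read_state, get_image, camera_info, job_done gives the robot as it stands. The module is installed in compiled form; this text tells all that it offers.
- The arm moves only by the tool play_rows, never from a script. Its argument "deltas" is text: rows parted by semicolons, each of 6 numbers parted by spaces: the shift along the tool's x, y, z in mm, then the turn, a rotation vector about the tool's x, y, z in rad. A call has 1 to 8 rows; each row is the pose to reach, as a shift and turn from the pose commanded when the call began, along the tool's axes at that moment; what a row does not reach only later rows make up. A row lasts 1/10 s, in which the tool goes at most 50 mm and 8.59 degrees, less where a joint would pass 70% of its speed; a pose out of reach is approached as far as the arm can. A call with a gripper value outside its range is refused whole. "hand" is the opening in per cent of the stroke, from 0 (shut) to 100 (fully open), set as the call begins (left out, the last holds). The fingers move at their own pace and stop on an object; "squeeze" is the grip in N (left out, the last holds). Time passes only in rows, so rows that repeat a pose let the fingers close. It gives the time, the measured TCP pose, the force and the opening at its end, in the units of the state.
- read_state(): the state, without advancing time (a new reading comes with each control period).
- get_image(name): name is "side" or "top" or "wrist"; returns (picture, depth): 480x640x3 uint8, red, green, blue; 480x640 float32, m along the optical axis (not along the pixel's ray), 0 where there is no reading.
- camera_info(name): a dict with "fx", "fy", "cx", "cy" (pixels), "k1" (the pictures are not rectified: a ray, as slopes to the right and down, at radius r is drawn at 1 + k1 r^2 times it, then the intrinsics apply), "T" (4x4, takes a point from camera to world coordinates); the wrist camera has in their place "T_tool_cam" (4x4, takes a point from camera to tool coordinates, whose origin is the TCP and whose axes are the tool frame's). Camera axes: x right, y down, z forward; pixel columns grow to the right and rows downward; lengths in m; the calibration is good to about 2 mm. A picture is of the moment at which its call begins: read the wrist's pose just before it. camera_info takes no time and is no camera call.
- job_done(): hands the job in, once; it reports no verdict.
The state is a dict: "time_s": time; "joint_positions": joint angles; "dq": joint speeds; "tau": joint torques, N m; "tcp_pos": TCP position; "tcp_rot": TCP orientation; "force": force on the tool from outside, world axes, zero at the start; "moment": the same for the moment, N m; "grip_width": finger opening in m.
Only numpy, scipy, OpenCV 4.12 (cv2) and the standard library are available. Lean on these libraries where they do the work, as an engineer would, in place of code of your own. Each camera call takes 0.05 s, during which the arm holds its last target.

## Working session

There is one attempt and no reset: what is moved stays moved. The work goes in short steps, Python scripts to look and compute and a tool call to move; the robot and the scene stay as the last step left them, time stands still between calls to the robot, and variables do not carry over. Pictures are saved under pics/ and viewed, and the job is handed in when it is done.

Besides the shell and the picture viewer there is one more tool, called after ">>>" as a command line: name --argument value ..., lists and objects as JSON in quotes. play_rows: Moves the arm, as the interface text tells. Its arguments: {"type":"object","properties":{"deltas":{"type":"string"},"hand":{"type":"number"},"squeeze":{"type":"number"}},"required":["deltas"]}

```bash
mkdir -p pics
python3 - <<'E'
from bench import *
import cv2, numpy as np, pickle
print(read_state())
d={}
for n in ["side","top","wrist"]:
    p,z=get_image(n); d[n]=(p,z,camera_info(n)); cv2.imwrite(f"pics/{n}0.png",p[:,:,::-1]); print(n,{k:np.round(v,3).tolist() if not isinstance(v,str) else v for k,v in d[n][2].items()})
pickle.dump(d,open("d0.pkl","wb"))
E
```

```text
{'time_s': 0.0, 'joint_positions': array([-8.76405640e-01,  2.55728780e-01,  1.06997199e-01, -5.00815378e-04,
       -1.42392491e+00, -2.84584896e-01]), 'dq': array([ 0.00032389,  0.00021936, -0.00143689,  0.00019829,  0.00146088,
       -0.0018984 ]), 'tau': array([ 9.36242759e-04, -3.86621797e+01,  2.37937278e+01,  5.36505416e+00,
       -6.19841652e-03,  7.20034507e-06]), 'tcp_pos': array([ 0.21898348, -0.50396677,  0.23039854]), 'tcp_rot': array([ 0.38818526, -0.59068383,  0.38746665,  0.59183985]), 'force': array([0.45364016, 0.44312628, 0.54163778]), 'moment': array([ 0.01449894, -0.0144957 ,  0.02237092]), 'grip_width': 0.08518407277719431}
side {'fx': 594.84, 'fy': 594.84, 'cx': 305.834, 'cy': 254.327, 'k1': -0.061, 'T': [[-0.935, -0.262, 0.24, 0.189], [-0.355, 0.707, -0.611, 0.817], [-0.009, -0.656, -0.754, 1.144], [0.0, 0.0, 0.0, 1.0]]}
top {'fx': 563.991, 'fy': 563.991, 'cx': 307.631, 'cy': 249.411, 'k1': 0.031, 'T': [[-0.008, -0.998, 0.063, 0.44], [-1.0, 0.007, -0.017, 0.012], [0.016, -0.063, -0.998, 1.464], [0.0, 0.0, 0.0, 1.0]]}
wrist {'fx': 396.351, 'fy': 396.351, 'cx': 316.813, 'cy': 243.747, 'k1': -0.09, 'T_tool_cam': [[0.0, -0.328, 0.945, -0.142], [-0.0, -0.945, -0.328, 0.086], [1.0, -0.0, -0.0, 0.002], [0.0, 0.0, 0.0, 1.0]]}
```

View pics/top0.png

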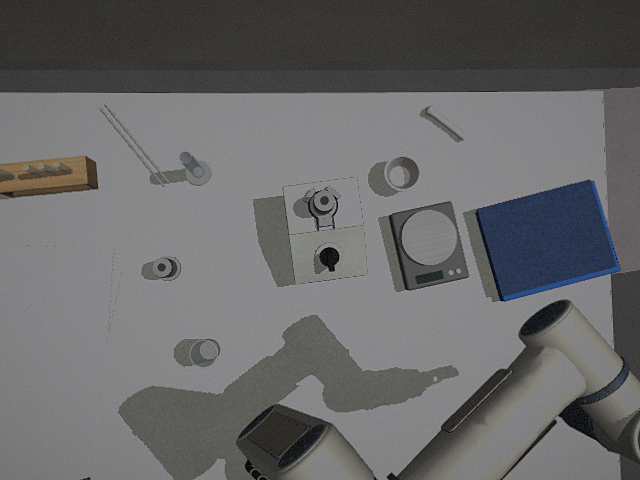

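View pics/side0.png

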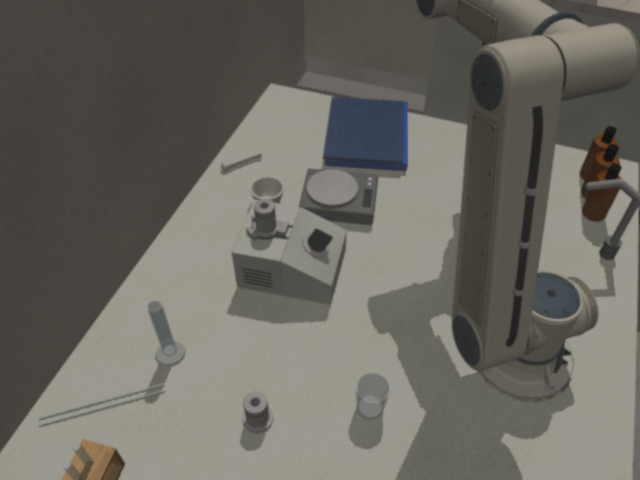

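```bash
cat > h.py <<'E'
import numpy as np, cv2, pickle
from scipy.spatial.transform import Rotation as R
def cloud(z,info,T):
    v,u=np.mgrid[0:480,0:640]
    K=np.array([[info['fx'],0,info['cx']],[0,info['fy'],info['cy']],[0,0,1.]])
    # distorted->ideal: ray r drawn at (1+k1 r^2)
    pts=np.stack([u.ravel(),v.ravel()],1).astype(np.float64)[:,None]
    xy=cv2.undistortPoints(pts,K,np.array([info['k1'],0,0,0.]))[:,0]
    P=np.c_[xy*z.reshape(-1,1),z.reshape(-1,1)]
    W=P@T[:3,:3].T+T[:3,3]
    W[z.ravel()<=0]=np.nan
    return W.reshape(480,640,3)
def tcpT(s):
    T=np.eye(4); q=s['tcp_rot']; T[:3,:3]=R.from_quat([q[1],q[2],q[3],q[0]]).as_matrix(); T[:3,3]=s['tcp_pos']; return T
def circ(P):
    # circle (convex hull min enclosing + LSQ fit)
    c,r=cv2.minEnclosingCircle(P[:,:2].astype(np.float32)); return np.array(c),r
E
python3 - <<'E'
from h import *
d=pickle.load(open("d0.pkl","rb"))
for n in ["top","side"]:
    p,z,i=d[n]; W=cloud(z,i,np.array(i['T']))
    m=np.abs(W[...,2])<.01
    print(n,"table z",np.nanmedian(W[m][:,2]))
    def blob(name,u0,u1,v0,v1,zlo,zhi):
        S=W[v0:v1,u0:u1].reshape(-1,3); S=S[(S[:,2]>zlo)&(S[:,2]<zhi)]
        if len(S)<3: print(name,'none');return
        c,r=circ(S); print(name,len(S),'mean',S.mean(0).round(4),'circ',c.round(4),round(r,4),'med z',np.median(S[:,2]).round(4))
    if n=="top":
        blob('used top',290,360,175,235,.195,.215)
        blob('fresh top',140,190,245,290,.065,.085)
        blob('pan',380,480,195,300,.050,.062)
        blob('balance',370,480,190,300,.03,.05)
        blob('knob',300,350,230,280,.13,.2)
        blob('mortar',365,420,150,195,.045,.065)
        blob('cyl',170,215,140,190,.12,.2)
        blob('beaker',180,225,330,370,.05,.1)
        S=W[170:295,270:375].reshape(-1,3); S=S[(S[:,2]>.122)&(S[:,2]<.138)]
        r=cv2.minAreaRect((S[:,:2]*1000).astype(np.float32)); print('deck',r,np.median(S[:,2]))
        S=W[170:295,270:375].reshape(-1,3); S=S[(S[:,2]>.06)]
        r=cv2.minAreaRect((S[:,:2]*1000).astype(np.float32)); print('mill all',r)
    else:
        blob('used top',240,290,195,230,.195,.215)
        blob('fresh top',235,280,385,440,.065,.085)
        blob('pan',300,380,160,220,.050,.062)
        blob('cyl',140,170,295,340,.1,.2)
E
```

```text
top table z 0.0009997645317194603
used top 357 mean [ 0.63   -0.0469  0.2056] circ [ 0.6307 -0.0471] 0.0241 med z 0.2055
fresh top 305 mean [0.4877 0.3445 0.0758] circ [0.4878 0.3451] 0.024 med z 0.076
pan 2431 mean [ 0.555  -0.3162  0.0554] circ [ 0.5366 -0.3213] 0.1199 med z 0.0555
balance 2525 mean [ 0.521  -0.3195  0.0448] circ [ 0.544  -0.3408] 0.1388 med z 0.0452
knob 237 mean [ 0.5272 -0.0499  0.1395] circ [ 0.5358 -0.0479] 0.0652 med z 0.1368
mortar 385 mean [ 0.7259 -0.2545  0.0539] circ [ 0.7222 -0.253 ] 0.0481 med z 0.0545
cyl 222 mean [0.7352 0.2687 0.1561] circ [0.7357 0.2694] 0.0167 med z 0.1588
beaker 319 mean [0.2761 0.2461 0.0796] circ [0.2792 0.2416] 0.0351 med z 0.0854
deck ((581.18701171875, -53.024131774902344), (217.27618408203125, 179.6942596435547), 7.1074419021606445) 0.1303728039275751
mill all ((571.7601318359375, -54.06266784667969), (236.4014892578125, 180.21791076660156), 7.253965854644775)
side table z -0.0009387585281033228
used top 290 mean [ 0.6272 -0.045   0.2027] circ [ 0.6283 -0.0484] 0.027 med z 0.2029
fresh top 448 mean [0.4846 0.3468 0.0738] circ [0.485  0.3446] 0.0254 med z 0.0741
pan 1331 mean [ 0.555  -0.3156  0.054 ] circ [ 0.533  -0.3325] 0.098 med z 0.0538
cyl 494 mean [0.7309 0.2725 0.1478] circ [0.734  0.2691] 0.0183 med z 0.153
```

Run:
```python
import cv2
a=cv2.imread('pics/top0.png')[165:300,250:480]; cv2.imwrite('pics/top0c.png',cv2.resize(a,None,fx=3.4,fy=3.4,interpolation=2))
```

```text
(no output)
```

View pics/top0c.png

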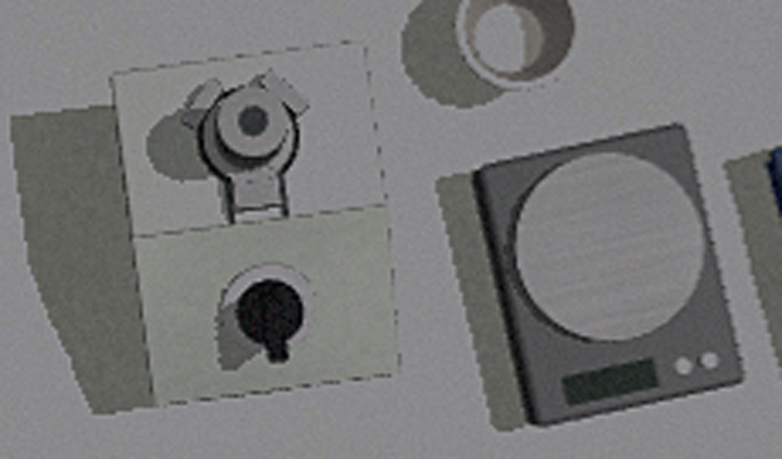

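View pics/wrist0.png

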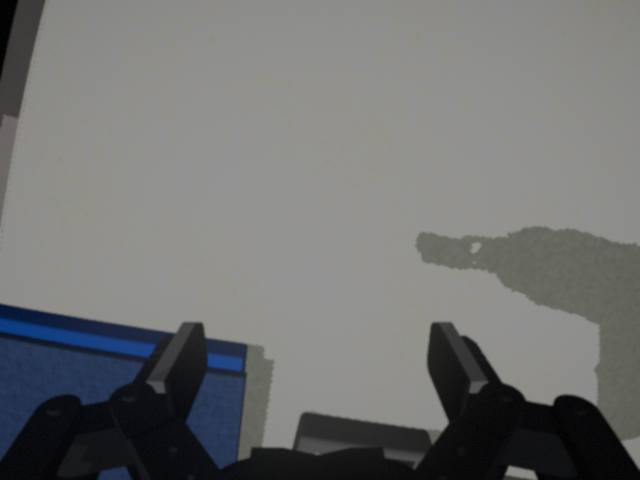

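```bash
cat >> h.py <<'E'
yaw=0.1258
mc=np.array([.5717,-.0540])
Rm=R.from_euler('z',yaw).as_matrix()
def toface(W):
    M=(W-np.r_[mc,0])@Rm   # mill frame
    q=M-np.array([-.118,0,.075]); c,s=np.cos(np.radians(25)),np.sin(np.radians(25))
    return np.stack([q[...,0]*c+q[...,2]*s, q[...,1], -q[...,0]*s+q[...,2]*c],-1)  # up-slope, y, out
def fromface(F):
    c,s=np.cos(np.radians(25)),np.sin(np.radians(25))
    M=np.stack([F[...,0]*c-F[...,2]*s-.118,F[...,1],F[...,0]*s+F[...,2]*c+.075],-1)
    return M@Rm.T+np.r_[mc,0]
E
python3 - <<'E'
from h import *
d=pickle.load(open("d0.pkl","rb"))
for n,box in [("top",(300,350,230,280)),("side",(300,340,225,255))]:
    p,z,i=d[n]; W=cloud(z,i,np.array(i['T']))
    u0,u1,v0,v1=box
    F=toface(W[v0:v1,u0:u1].reshape(-1,3)); C=p[v0:v1,u0:u1].reshape(-1,3).mean(1)
    b=F[(C>80)&(np.abs(F[:,2])<.006)]; print(n,'face offset',np.median(b[:,2]))
    for lo,hi in [(.005,.015),(.015,.04),(.04,.055)]:
        k=F[(F[:,2]>lo)&(F[:,2]<hi)&(C<70)]
        if len(k): print(lo,len(k),k.min(0).round(4),k.max(0).round(4),k.mean(0).round(4), np.round(cv2.minAreaRect((k[:,:2]*1000).astype(np.float32))[0],1),cv2.minAreaRect((k[:,:2]*1000).astype(np.float32))[1:])
E
```

```text
top face offset 0.001090877249434647
0.005 119 [ 0.0438 -0.0223  0.006 ] [0.0891 0.0237 0.015 ] [0.0693 0.0025 0.0124] [66.2  0.9] ((45.625328063964844, 44.92109298706055), 85.70195770263672)
0.015 94 [ 0.048  -0.0218  0.0151] [0.0904 0.0226 0.0398] [0.071  0.     0.0202] [69.3  0.5] ((42.10149383544922, 44.577518463134766), 0.9922788739204407)
0.04 110 [ 0.0438 -0.007   0.0411] [0.0892 0.0069 0.0534] [0.0677 0.0002 0.0477] [66.5 -0.1] ((45.3583869934082, 13.860499382019043), 0.35754284262657166)
side face offset 0.00014551431925064525
0.005 97 [0.0411 0.002  0.006 ] [0.085  0.0248 0.0149] [0.0624 0.0126 0.0119] [63.  13.4] ((43.89838409423828, 22.76419448852539), 0.5795978903770447)
0.015 156 [0.0416 0.0009 0.0151] [0.0851 0.0222 0.04  ] [0.0643 0.0066 0.0262] [63.2 11.6] ((43.4771614074707, 21.108901977539062), 0.7632126212120056)
0.04 101 [ 0.0416 -0.0056  0.0406] [0.0851 0.0121 0.0525] [0.063  0.0024 0.0459] [63.5  2.3] ((17.198366165161133, 42.8370361328125), 84.36734008789062)
```

```bash
sed -i 's/^mc=.*/mc=np.array([.5703,-.0535])/' h.py
cat >> h.py <<'E'
from bench import read_state
def frame(x,z):
    x=x/np.linalg.norm(x); z=z-x*(x@z); z/=np.linalg.norm(z); return np.c_[x,np.cross(z,x),z]
def delta(s,pos,Rg,show=True):
    T=tcpT(s); d=T[:3,:3].T@(pos-T[:3,3])*1000; rv=R.from_matrix(T[:3,:3].T@Rg).as_rotvec()
    print('delta',d.round(1),rv.round(3),'rows>=',max(np.linalg.norm(d)/50,np.linalg.norm(rv)/.15).round(1))
def st():
    s=read_state(); print('t',round(s['time_s'],2),'q',s['joint_positions'].round(3),'tcp',s['tcp_pos'].round(4),'f',s['force'].round(1),'m',s['moment'].round(2),'w',round(s['grip_width'],4)); return s
n_=fromface(np.array([0,0,1.]))-fromface(np.array([0,0,0.]))
ym=Rm[:,1]; xm=Rm[:,0]
knob=fromface(np.array([.0651,0,.036]))
nest=np.r_[mc,0]+Rm@np.array([.059,0,.130])
E
python3 - <<'E'
from h import *
s=st(); print(tcpT(s)[:3,:3].round(3)); print(knob,nest,n_)
for sg in (1,-1):
    delta(s,knob+n_*(.090-.019),frame(-n_,sg*ym))
d=pickle.load(open("d0.pkl","rb"))
for n in ("top","side"):
    p,z,i=d[n]; W=cloud(z,i,np.array(i['T']))
    v,u=np.mgrid[0:480,0:640]
    m=(np.abs(W[...,2]-.055)<.008)&(p.mean(2)>(130 if n=="top" else 110))&(np.hypot(W[...,0]-.57,W[...,1]+.32)<.12)
    m=cv2.morphologyEx(m.astype(np.uint8),cv2.MORPH_OPEN,np.ones((3,3)))
    c=max(cv2.findContours(m,0,1)[0],key=cv2.contourArea)[:,0]
    P=W[c[:,1],c[:,0]]; A=np.c_[2*P[:,:2],np.ones(len(P))]; x=np.linalg.lstsq(A,(P[:,:2]**2).sum(1),rcond=None)[0]
    print(n,'pan',x[:2],np.sqrt(x[2]+x[:2]@x[:2]),circ(P))
E
```

```text
t 0.15 q [-0.876  0.256  0.107 -0.    -1.424 -0.285] tcp [ 0.219  -0.5041  0.2306] f [-0.7 -0.8 -0.9] m [ 0.05  0.03 -0.01] w 0.0854
[[-0.001 -0.917 -0.398]
 [ 0.001 -0.398  0.917]
 [-1.     0.     0.001]]
[ 0.49667284 -0.06281147  0.13513953] [ 0.62883376 -0.04609736  0.13      ] [-0.41927857 -0.05302526  0.90630779]
delta [  31.5 -401.6  302.5] [ 0.279  0.063 -0.434] rows>= 10.1
delta [  31.5 -401.6  302.5] [-2.795  0.62   0.091] rows>= 19.1
top pan [ 0.56376883 -0.37794639] 0.007533607654883059 (array([ 0.5643121 , -0.37690037]), 0.01029370166361332)
side pan [ 0.5563562  -0.31959829] 0.06696249083596635 (array([ 0.5539251 , -0.31917366]), 0.07429376989603043)
```

>>> play_rows --deltas "0 -200 150 0 0 0;0 -200 150 0.1 0 -0.2;0 -200 150 0.2 0 -0.3;10 -250 200 0.279 0.063 -0.434;31 -401 302 0.279 0.063 -0.434;31 -401 302 0.279 0.063 -0.434;31 -401 302 0.279 0.063 -0.434;31 -401 302 0.279 0.063 -0.434" --hand 60 --squeeze 80

```text
time_s: 0.95
tcp_pos: [0.4154, -0.1552, 0.2103]
tcp_rot: [-0.572, 0.62, -0.341, -0.415]
force: [0.1, -0.7, -0.1]
grip_width: 0.0513
```

Run:
```python
from h import *
s=st(); delta(s,knob+n_*(.090-.019),frame(-n_,ym))
```

```text
t 0.95 q [-0.077 -0.208 -0.469 -0.11  -0.882 -1.317] tcp [ 0.4154 -0.1552  0.2103] f [ 0.1 -0.7 -0.1] m [-0.32  1.14 -0.09] w 0.0513
delta [ 36.2 -51.7  81.5] [ 0.    -0.001  0.003] rows>= 2.1
```

>>> play_rows --deltas "36 -52 81 0 0 0;36 -52 81 0 0 0;36 -52 81 0 0 0;36 -52 81 0 0 0;36 -52 81 0 0 0"

```text
time_s: 1.45
tcp_pos: [0.4664, -0.0692, 0.1991]
tcp_rot: [-0.571, 0.619, -0.342, -0.416]
force: [0.3, -0.7, 0.6]
grip_width: 0.0513
```

Run:
```python
from h import *
from bench import *
s=st(); delta(s,knob+n_*(.090-.019),frame(-n_,ym))
p,z=get_image("wrist"); i=camera_info("wrist"); cv2.imwrite("pics/w1.png",p[:,:,::-1])
pickle.dump((s,p,z,i),open("w1.pkl","wb"))
W=cloud(z,i,tcpT(s)@np.array(i['T_tool_cam'])); F=toface(W); g=p.mean(2)
b=F[(np.abs(F[...,2])<.008)&(np.abs(F[...,1])<.08)&(F[...,0]>.0)&(F[...,0]<.03)]; print('face',np.median(b,0),len(b))
k=F[(F[...,2]>.038)&(F[...,2]<.055)&(g<70)&(np.abs(F[...,1])<.03)&(F[...,0]>.02)&(F[...,0]<.11)]
print(len(k),k.min(0),k.max(0),cv2.minAreaRect((k[:,:2]*1000).astype(np.float32)),np.median(k[:,2]))
```

```text
t 1.45 q [ 0.218 -0.174 -0.536  0.057 -0.774 -1.696] tcp [ 0.4664 -0.0692  0.1991] f [ 0.3 -0.7  0.6] m [-0.18  1.3  -0.02] w 0.0513
delta [-0.  -0.9  2.6] [ 0.    -0.001  0.   ] rows>= 0.1
face [ 1.45514850e-02 -1.98589857e-04  3.33531990e-06] 11990
1849 [ 0.04099002 -0.00821646  0.03810768] [0.0856606  0.00575234 0.04945952] ((63.32621765136719, -1.2444634437561035), (13.892486572265625, 44.699520111083984), 89.7873306274414) 0.0471080007281884
```

View pics/w1.png

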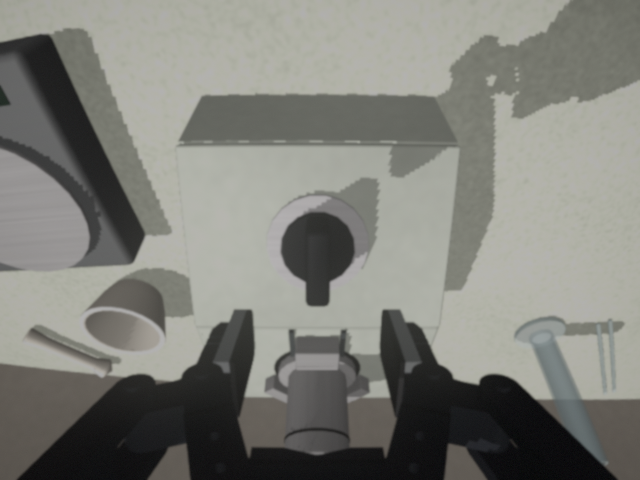

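>>> play_rows --deltas "20 0 2 0 0 0;40 0 2 0 0 0;60 0 2 0 0 0;75 0 2 0 0 0;90 0 2 0 0 0;90 0 2 0 0 0;90 0 2 0 0 0"

```text
time_s: 2.2
tcp_pos: [0.5041, -0.0634, 0.118]
tcp_rot: [-0.572, 0.619, -0.342, -0.416]
force: [-0.9, -0.1, 0.1]
grip_width: 0.0516
```

>>> play_rows --deltas "0 0 0 0 0 0;0 0 0 0 0 0;0 0 0 0 0 0;0 0 0 0 0 0;0 0 0 0 0 0;0 0 0 0 0 0" --hand 0

```text
time_s: 2.8
tcp_pos: [0.5046, -0.0636, 0.1189]
tcp_rot: [-0.571, 0.621, -0.342, -0.415]
force: [0.2, -11.2, 3.8]
grip_width: 0.0128
```

Run:
```python
from h import *
from bench import *
s=st(); delta(s,knob-n_*.019,frame(-n_,ym))
```

```text
t 2.8 q [ 0.212 -0.013 -0.631  0.081 -0.518 -1.717] tcp [ 0.5046 -0.0636  0.1189] f [  0.2 -11.2   3.8] m [-3.64  0.84 -1.65] w 0.0128
delta [1.  0.1 1.8] [ 0.002 -0.003  0.002] rows>= 0.0
```

>>> play_rows --deltas "0 0 -1 0 0 0;0 0 -1 0 0 0;0 0 -1 0 0 0" --squeeze 100

```text
time_s: 3.1
tcp_pos: [0.5046, -0.0638, 0.119]
tcp_rot: [-0.571, 0.62, -0.341, -0.416]
force: [-3.6, -5.1, 6.9]
grip_width: 0.0125
```

>>> play_rows --deltas "0 0 -0.6 -0.14 0 0;0 0 -0.6 -0.28 0 0;0 0 -0.6 -0.42 0 0;0 0 -0.6 -0.56 0 0;0 0 -0.6 -0.7 0 0;0 0 -0.6 -0.7 0 0"

```text
time_s: 3.7
tcp_pos: [0.5047, -0.0644, 0.119]
tcp_rot: [-0.322, 0.779, -0.177, -0.508]
force: [-3.4, -4.9, 6.4]
grip_width: 0.0124
```

Run:
```python
from h import *
from bench import *
s=st(); delta(s,knob-n_*.019,frame(-n_,ym))
for n in ("wrist","top"):
    p,z=get_image(n); cv2.imwrite(f"pics/{n}2.png",p[:,:,::-1] if n=="wrist" else cv2.resize(p[160:300,250:400,::-1],None,fx=4,fy=4))
```

```text
t 3.7 q [ 0.208 -0.013 -0.628  0.075 -0.519 -1.005] tcp [ 0.5047 -0.0644  0.119 ] f [-3.4 -4.9  6.4] m [-1.55  1.62 -0.61] w 0.0124
delta [ 1.1 -1.5  2.1] [ 0.705 -0.003  0.001] rows>= 4.7
```

View pics/wrist2.png

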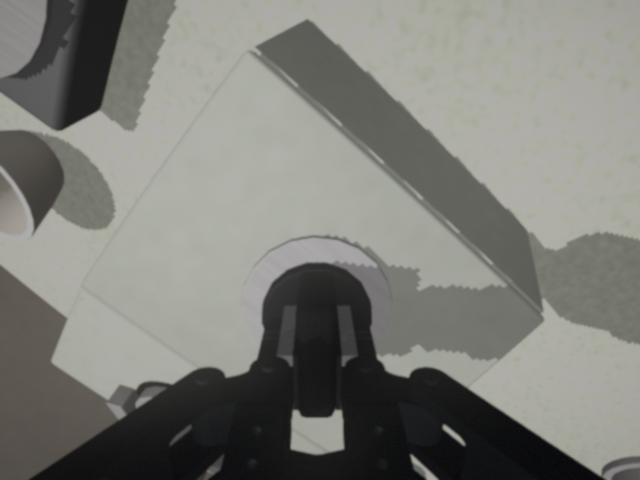

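>>> play_rows --deltas "0 0 0 -0.14 0 0;0 0 0 -0.28 0 0;0 0 0 -0.42 0 0;0 0 0 -0.56 0 0;0 0 0 -0.7 0 0;0 0 0 -0.8 0 0;0 0 0 -0.84 0 0;0 0 0 -0.84 0 0"

```text
time_s: 4.6
tcp_pos: [0.5052, -0.0648, 0.1193]
tcp_rot: [0.02, 0.843, 0.043, -0.536]
force: [0.2, -9.6, 4.6]
grip_width: 0.0122
```

Run:
```python
from h import *
from bench import *
s=st(); delta(s,knob-n_*.019,frame(-n_,ym))
for n in ("wrist","side"):
    p,z=get_image(n); cv2.imwrite(f"pics/{n}3.png",p[:,:,::-1] if n=="wrist" else cv2.resize(p[180:310,220:360,::-1],None,fx=4,fy=4))
```

```text
t 4.6 q [ 0.207 -0.012 -0.627  0.074 -0.519 -0.171] tcp [ 0.5052 -0.0648  0.1193] f [ 0.2 -9.6  4.6] m [-2.3   0.8  -3.03] w 0.0122
delta [ 1.2 -3.   0.8] [ 1.537e+00 -4.000e-03  1.000e-03] rows>= 10.2
```

View pics/wrist3.png

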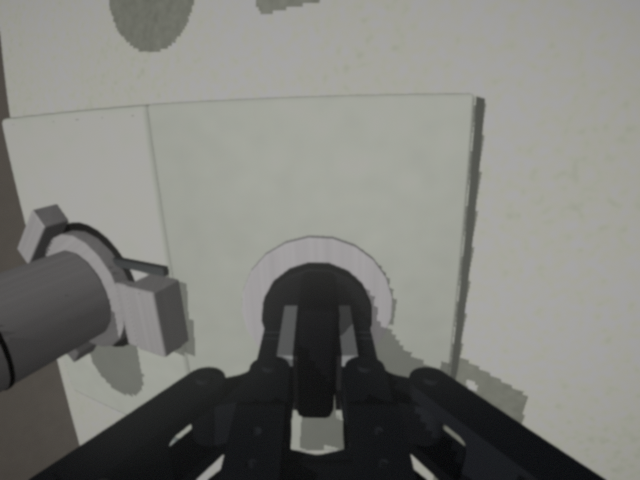

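View pics/side3.png

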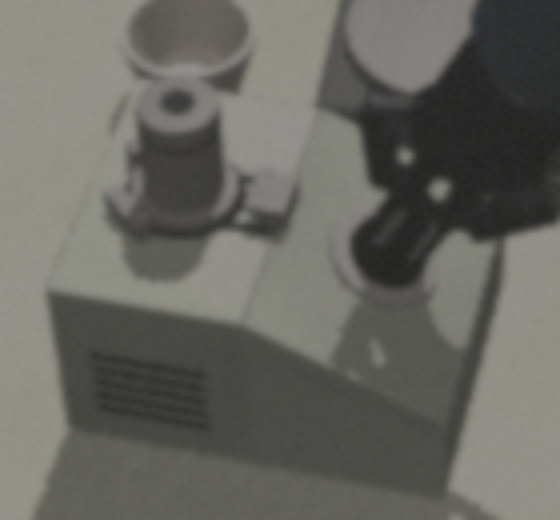

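>>> play_rows --deltas "0 0 0 0 0 0;0 0 0 0 0 0;0 0 0 0 0 0;-15 0 0 0 0 0;-40 0 0 0 0 0;-80 0 0 0 0 0;-120 0 0 0 0 0;-120 0 0 0 0 0" --hand 50

```text
time_s: 5.5
tcp_pos: [0.4555, -0.0698, 0.2326]
tcp_rot: [0.022, 0.845, 0.045, -0.532]
force: [0.5, 0.7, 0.7]
grip_width: 0.0428
```

```bash
cat >> h.py <<'E'
nest=np.array([.629,-.0472,.13])
down=np.array([0,0,-1.])
E
python3 - <<'E'
from h import *
s=st(); delta(s,np.r_[nest[:2],.30],frame(down,-xm))
E
```

```text
t 5.5 q [ 0.226 -0.226 -0.492  0.059 -0.86  -0.158] tcp [ 0.4555 -0.0698  0.2326] f [0.5 0.7 0.7] m [-0.05  1.21  0.01] w 0.0428
delta [  14.9   -6.  -186.8] [-0.028 -0.447  0.005] rows>= 3.7
```

>>> play_rows --deltas "-45 0 0 0 0 0;-60 0 -20 0 -0.1 0;-40 -6 -60 0 -0.25 0;-10 -6 -110 -0.02 -0.4 0;15 -6 -150 -0.03 -0.447 0.005;15 -6 -187 -0.03 -0.447 0.005;15 -6 -187 -0.03 -0.447 0.005;15 -6 -187 -0.03 -0.447 0.005" --hand 100

```text
time_s: 6.3
tcp_pos: [0.6297, -0.0469, 0.2892]
tcp_rot: [-0.045, -0.701, -0.045, 0.711]
force: [-0.8, -0.4, 1.1]
grip_width: 0.0853
```

Run:
```python
from h import *
from bench import *
s=st(); delta(s,np.r_[nest[:2],.30],frame(down,-xm))
p,z=get_image("wrist"); i=camera_info("wrist"); cv2.imwrite("pics/w4.png",p[:,:,::-1])
W=cloud(z,i,tcpT(s)@np.array(i['T_tool_cam']))
k=W[(W[...,2]>.198)&(W[...,2]<.212)&(np.hypot(W[...,0]-.629,W[...,1]+.047)<.04)]
print(len(k),circ(k),np.median(k[:,2]))
```

```text
t 6.3 q [ 1.72e-01  4.31e-01  5.07e-01 -1.00e-03 -1.66e+00 -4.50e-02] tcp [ 0.6297 -0.0469  0.2892] f [-0.8 -0.4  1.1] m [-0.    0.06 -0.05] w 0.0853
delta [-10.8   0.2   0.9] [0.001 0.014 0.001] rows>= 0.2
4544 (array([ 0.62988937, -0.04776704]), 0.02415533736348152) 0.20485389744732085
```

View pics/w4.png

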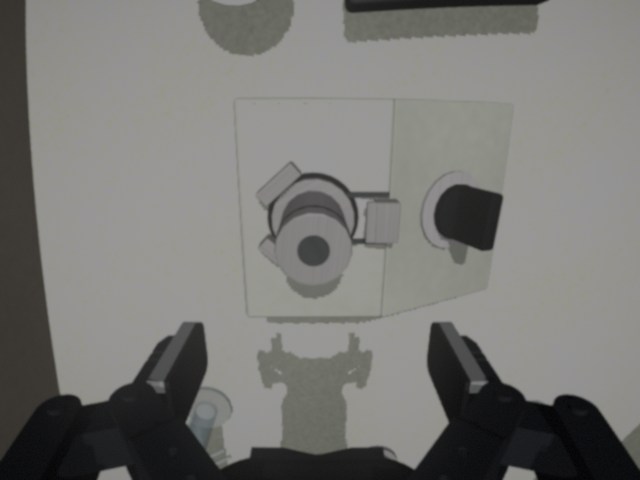

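>>> play_rows --deltas "40 0.5 0 0 0.014 0;80 0.5 0 0 0.014 0;110 0.5 0 0 0.014 0;125 0.5 0 0 0.014 0;134 0.5 0 0 0.014 0;134 0.5 0 0 0.014 0"

```text
time_s: 6.95
tcp_pos: [0.626, -0.0481, 0.1584]
tcp_rot: [0.044, 0.707, 0.045, -0.704]
force: [0.1, 0.1, -0.1]
grip_width: 0.0853
```

>>> play_rows --deltas "0 0 0 0 0 0;0 0 0 0 0 0;0 0 0 0 0 0;0 0 0 0 0 0;0 0 0 0 0 0;0 0 0 0 0 0" --hand 0 --squeeze 60

```text
time_s: 7.55
tcp_pos: [0.6286, -0.048, 0.1601]
tcp_rot: [0.044, 0.709, 0.045, -0.703]
force: [1.8, 1.7, 6.3]
grip_width: 0.0465
```

Run:
```python
from h import *
from bench import *
s=st(); delta(s,np.r_[.6297,-.0475,.155],frame(down,-xm))
```

```text
t 7.55 q [ 0.171  0.435  0.188  0.    -1.315 -0.045] tcp [ 0.6286 -0.048   0.1601] f [1.8 1.7 6.3] m [ 0.3  -0.08  0.02] w 0.0465
delta [ 5.1 -0.4 -1.1] [ 0.001 -0.008  0.   ] rows>= 0.1
```

>>> play_rows --deltas "-5 0 0 0 0 0;-15 0 0 0 0 0;-30 0 0 0 0 0;-55 0 0 0 0 0;-90 0 0 0 0 0;-110 0 0 0 0 0;-110 0 0 0 0 0"

```text
time_s: 8.25
tcp_pos: [0.628, -0.0484, 0.2717]
tcp_rot: [0.044, 0.709, 0.045, -0.702]
force: [0.6, -0.3, -3.4]
grip_width: 0.047
```

Run:
```python
from h import *
from bench import *
s=st()
i=camera_info("wrist")
for n in ("side","top"):
    p,z=get_image(n); ii=camera_info(n); cv2.imwrite(f"pics/{n}5.png",p[:,:,::-1])
    W=cloud(z,ii,np.array(ii['T']))
    m=(np.abs(W[...,2]-.055)<.006)&(np.hypot(W[...,0]-.556,W[...,1]+.318)<.1)
    g=p.mean(2); 
    mm=m&(g>np.median(g[m])*0.8); P=W[mm]
    print(n,mm.sum(),np.median(g[m]),circ(P),P.mean(0))
    cv2.imwrite(f"pics/m{n}5.png",(mm*255).astype(np.uint8))
```

```text
t 8.25 q [ 0.171  0.407  0.426  0.    -1.579 -0.045] tcp [ 0.628  -0.0484  0.2717] f [ 0.6 -0.3 -3.4] m [ 0.04 -0.08  0.05] w 0.047
side 1348 134.0 (array([ 0.55463678, -0.31793576]), 0.07245104759931564) [ 0.55530998 -0.31664681  0.05375495]
top 2249 132.66666666666666 (array([ 0.54550296, -0.32498434]), 0.08456167578697205) [ 0.55859819 -0.31656899  0.05558283]
```

View pics/side5.png

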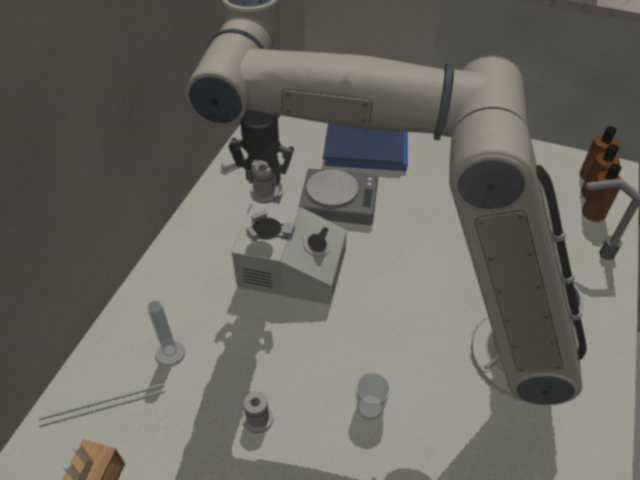

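View pics/top5.png

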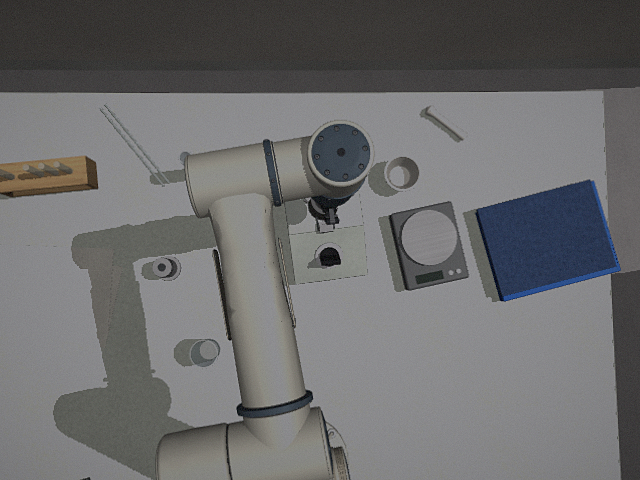

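Run:
```python
from h import *
s=st(); Rg=tcpT(s)[:3,:3]; print(Rg.round(3)); delta(s,np.r_[.5565,-.317,.2717],Rg); delta(s,np.r_[.5565,-.317,.100],Rg)
```

```text
t 8.35 q [ 0.171  0.41   0.418 -0.002 -1.577 -0.045] tcp [ 0.6265 -0.0478  0.267 ] f [-0.   0.8 -4.9] m [ 0.01 -0.01  0.01] w 0.0466
[[ 0.003  0.126 -0.992]
 [ 0.002 -0.992 -0.126]
 [-1.    -0.002 -0.003]]
delta [ -5.5 258.2 103.3] [0. 0. 0.] rows>= 5.6
delta [166.2 258.6 103.7] [0. 0. 0.] rows>= 6.5
```

>>> play_rows --deltas "0 20 8 0 0 0;0 55 22 0 0 0;0 100 40 0 0 0;0 145 58 0 0 0;0 190 76 0 0 0;0 225 90 0 0 0;0 248 99 0 0 0;0 258 104 0 0 0"

```text
time_s: 9.15
tcp_pos: [0.5544, -0.3191, 0.2645]
tcp_rot: [-0.042, -0.706, -0.045, 0.706]
force: [0.2, 0.5, -3.7]
grip_width: 0.0466
```

>>> play_rows --deltas "0 0 0 0 0 0;0 0 0 0 0 0;30 0 0 0 0 0;70 0 0 0 0 0;110 0 0 0 0 0;140 0 0 0 0 0;155 0 0 0 0 0;155 0 0 0 0 0"

```text
time_s: 9.95
tcp_pos: [0.5554, -0.3146, 0.109]
tcp_rot: [-0.044, -0.705, -0.047, 0.706]
force: [-0.6, 0.3, -2.9]
grip_width: 0.0467
```

Run:
```python
from h import *
from bench import *
s=st(); Rg=tcpT(s)[:3,:3]; print(Rg.round(3)); delta(s,np.r_[.5565,-.317,.088],frame(down,-xm))
p,z=get_image("side"); cv2.imwrite(f"pics/side6.png",cv2.resize(p[120:260,230:430,::-1],None,fx=4,fy=4))
st()
```

```text
t 9.95 q [-0.273  0.488  0.14  -0.004 -1.226  0.402] tcp [ 0.5554 -0.3146  0.109 ] f [-0.6  0.3 -2.9] m [0.01 0.04 0.  ] w 0.0467
[[-0.002  0.127 -0.992]
 [ 0.004 -0.992 -0.127]
 [-1.    -0.005  0.001]]
delta [20.9  2.6 -0.9] [0.002 0.001 0.005] rows>= 0.4
t 10.0 q [-0.274  0.486  0.144 -0.003 -1.227  0.402] tcp [ 0.5565 -0.3155  0.1114] f [ 0.8  0.4 -3. ] m [ 0.02 -0.02  0.01] w 0.0469
```

View pics/side6.png

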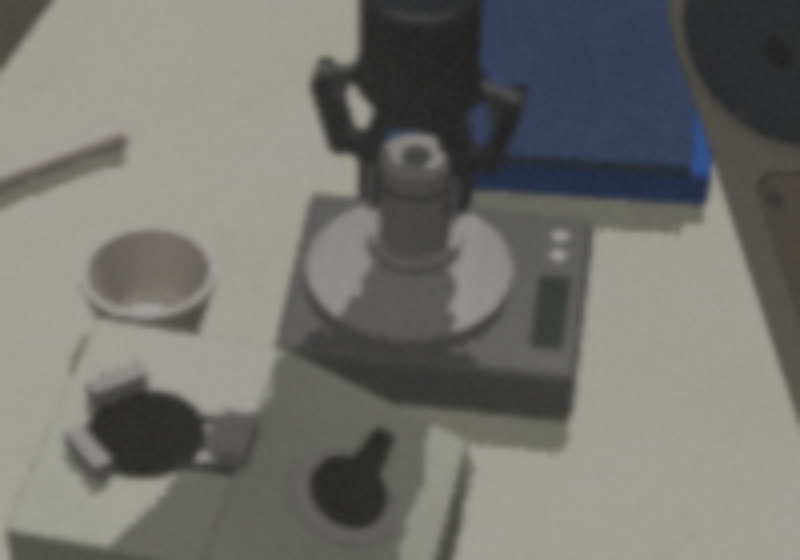

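>>> play_rows --deltas "10 0 0 0 0 0;18 0 0 0 0 0;22 0 0 0 0 0;22 0 0 0 0 0;22 0 0 0 0 0"

```text
time_s: 10.5
tcp_pos: [0.5569, -0.3171, 0.0906]
tcp_rot: [0.044, 0.707, 0.045, -0.704]
force: [0.0, 1.0, -3.0]
grip_width: 0.0469
```

>>> play_rows --deltas "1 0 0 0 0 0;2 0 0 0 0 0;3 0 0 0 0 0;3 0 0 0 0 0"

```text
time_s: 10.9
tcp_pos: [0.5567, -0.317, 0.0872]
tcp_rot: [0.044, 0.707, 0.045, -0.704]
force: [-0.2, 0.4, -4.2]
grip_width: 0.0467
```

>>> play_rows --deltas "1 0 0 0 0 0;1.5 0 0 0 0 0;1.5 0 0 0 0 0;1.5 0 0 0 0 0"

```text
time_s: 11.3
tcp_pos: [0.5568, -0.317, 0.0858]
tcp_rot: [0.044, 0.707, 0.045, -0.704]
force: [-0.7, 0.5, -3.7]
grip_width: 0.0473
```

>>> play_rows --deltas "0.5 0 0 0 0 0;1 0 0 0 0 0;1 0 0 0 0 0"

```text
time_s: 11.6
tcp_pos: [0.5569, -0.317, 0.085]
tcp_rot: [0.044, 0.707, 0.045, -0.704]
force: [-0.6, 0.6, -2.5]
grip_width: 0.0467
```

>>> play_rows --deltas "0.5 0 0 0 0 0;1 0 0 0 0 0;1 0 0 0 0 0"

```text
time_s: 11.9
tcp_pos: [0.5569, -0.317, 0.085]
tcp_rot: [0.044, 0.707, 0.045, -0.704]
force: [-3.0, 3.4, 6.0]
grip_width: 0.0469
```

>>> play_rows --deltas "0.5 0 0 0 0 0;0.5 0 0 0 0 0;0.5 0 0 0 0 0"

```text
time_s: 12.2
tcp_pos: [0.5569, -0.317, 0.085]
tcp_rot: [0.045, 0.707, 0.045, -0.704]
force: [-3.3, 3.6, 6.8]
grip_width: 0.0467
```

>>> play_rows --deltas "0 0 0 0 0 0;0 0 0 0 0 0;0 0 0 0 0 0;0 0 0 0 0 0;0 0 0 0 0 0" --hand 100

```text
time_s: 12.7
tcp_pos: [0.5569, -0.317, 0.0832]
tcp_rot: [0.044, 0.707, 0.045, -0.704]
force: [0.2, -0.4, -0.1]
grip_width: 0.0854
```

>>> play_rows --deltas "-10 0 0 0 0 0;-30 0 0 0 0 0;-60 0 0 0 0 0;-100 0 0 0 0 0;-140 0 0 0 0 0;-170 0 0 0 0 0;-170 0 0 0 0 0"

```text
time_s: 13.4
tcp_pos: [0.5578, -0.3185, 0.2601]
tcp_rot: [0.046, 0.71, 0.043, -0.701]
force: [-0.4, 0.1, 0.4]
grip_width: 0.0853
```

Run:
```python
from h import *
from bench import *
s=st()
for n in ("side","top"):
    p,z=get_image(n); ii=camera_info(n); 
    W=cloud(z,ii,np.array(ii['T']))
    k=W[(np.abs(W[...,2]-.13)<.008)&(np.hypot(W[...,0]-.5569,W[...,1]+.317)<.045)]
    print(n,len(k),circ(k) if len(k)>5 else '',np.median(k[:,2]))
    m=(np.abs(W[...,2]-.076)<.012)&(np.hypot(W[...,0]-.487,W[...,1]-.345)<.045); k=W[m]
    print('fresh',len(k),circ(k) if len(k)>5 else '')
    if n=="side": cv2.imwrite(f"pics/side7.png",cv2.resize(p[120:260,230:430,::-1],None,fx=4,fy=4))
    else: cv2.imwrite(f"pics/top7.png",p[:,:,::-1])
# fresh pre-pose: finger direction tangential; options
fresh=np.array([.4865,.345])
for zz in (-xm,):
    delta(s,np.r_[fresh,.25],frame(down,zz))
```

```text
t 13.4 q [-0.276  0.431  0.433 -0.    -1.559  0.402] tcp [ 0.5578 -0.3185  0.2601] f [-0.4  0.1  0.4] m [-0.01 -0.01  0.04] w 0.0853
side 203 (array([ 0.55563039, -0.315658  ]), 0.027907822281122208) 0.12830060216176764
fresh 455 (array([0.48457995, 0.34425256]), 0.02497478947043419)
top 177 (array([ 0.55500567, -0.31869417]), 0.023631785064935684) 0.1310035132737848
fresh 313 (array([0.4884789 , 0.34528345]), 0.024612652137875557)
delta [   6.6 -667.3  -12.6] [ 0.    -0.013 -0.005] rows>= 13.3
```

View pics/side7.png

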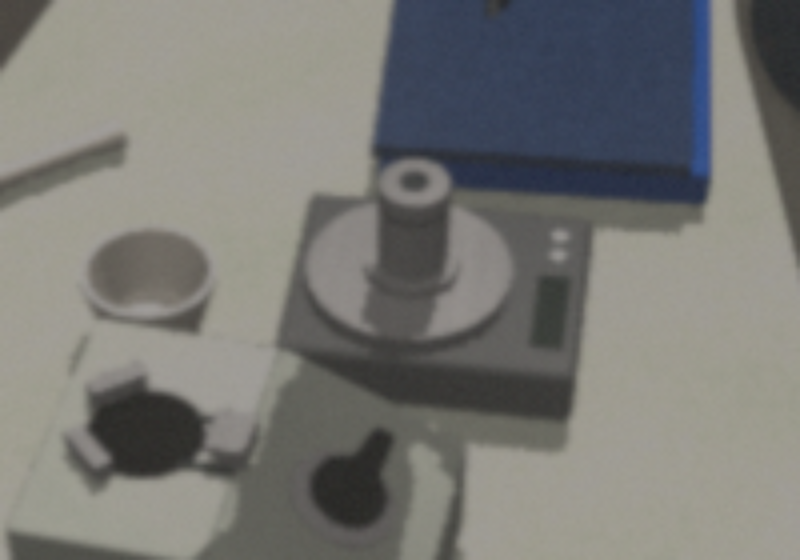

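>>> play_rows --deltas "0 -40 0 0 0 0;0 -90 -1 0 0 0;0 -140 -3 0 0 0;0 -190 -5 0 0 0;0 -240 -6 0 0 0;0 -290 -6 0 0 0;0 -335 -6 0 0 0;0 -335 -6 0 0 0"

```text
time_s: 14.3
tcp_pos: [0.5186, 0.0203, 0.2525]
tcp_rot: [0.046, 0.706, 0.047, -0.705]
force: [0.6, -1.0, -0.5]
grip_width: 0.0854
```

>>> play_rows --deltas "0 -50 0 0 0 0;0 -100 -1 0 0 0;0 -150 -3 0 0 0;0 -200 -5 0 0 0;0 -250 -6 0 0 0;0 -290 -6 0 0 0;0 -332 -6 0 0 0;0 -332 -6 0 0 0"

```text
time_s: 15.1
tcp_pos: [0.4827, 0.3495, 0.2511]
tcp_rot: [0.046, 0.706, 0.046, -0.705]
force: [0.5, 0.1, -1.1]
grip_width: 0.0855
```

Run:
```python
from h import *
from bench import *
s=st(); delta(s,np.r_[.4868,.345,.25],frame(down,-xm))
p,z=get_image("wrist"); i=camera_info("wrist"); cv2.imwrite("pics/w8.png",p[:,:,::-1])
W=cloud(z,i,tcpT(s)@np.array(i['T_tool_cam']))
k=W[(W[...,2]>.065)&(W[...,2]<.085)&(np.hypot(W[...,0]-.487,W[...,1]-.345)<.045)]
print(len(k),circ(k),np.median(k[:,2]))
st()
```

```text
t 15.1 q [ 8.890e-01  3.440e-01  2.810e-01  1.000e-03 -1.508e+00 -7.590e-01] tcp [0.4827 0.3495 0.2511] f [ 0.5  0.1 -1.1] m [-0.04 -0.1  -0.  ] w 0.0855
delta [ 1.1  5.  -3.5] [ 0.004 -0.    -0.001] rows>= 0.1
2572 (array([0.48725948, 0.34601772]), 0.024135684594511986) 0.07479264023959867
t 15.15 q [ 0.887  0.342  0.279  0.002 -1.508 -0.758] tcp [0.4832 0.3475 0.2516] f [-0.1  0.7  0.3] m [-0.07 -0.06 -0.05] w 0.0853
```

View pics/w8.png

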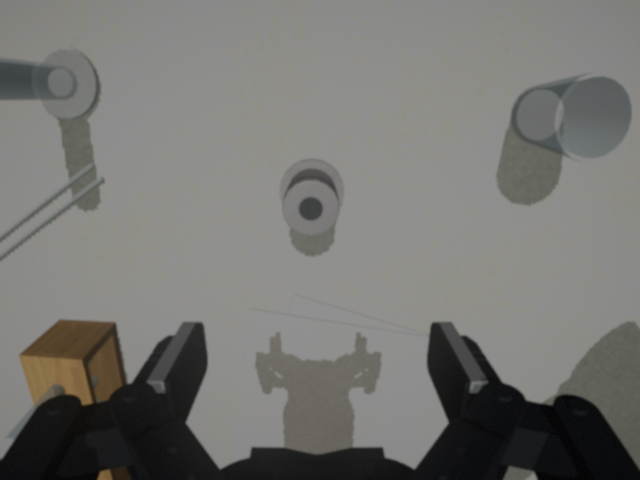

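>>> play_rows --deltas "40 1 -2 0 0 0;90 2.5 -3.7 0 0 0;130 2.5 -3.7 0 0 0;165 2.5 -3.7 0 0 0;190 2.5 -3.7 0 0 0;210 2.5 -3.7 0 0 0;221 2.5 -3.7 0 0 0;221 2.5 -3.7 0 0 0"

```text
time_s: 15.95
tcp_pos: [0.4884, 0.3425, 0.0313]
tcp_rot: [0.045, 0.706, 0.044, -0.705]
force: [-0.3, 0.2, -0.1]
grip_width: 0.0855
```

Run:
```python
from h import *
from bench import *
s=st(); delta(s,np.r_[.487,.3455,.030],frame(down,-xm))
p,z=get_image("wrist");cv2.imwrite("pics/w9.png",p[:,:,::-1]); s=st(); delta(s,np.r_[.487,.3455,.030],frame(down,-xm))
```

```text
t 15.95 q [ 0.875  0.477 -0.096  0.002 -0.997 -0.751] tcp [0.4884 0.3425 0.0313] f [-0.3  0.2 -0.1] m [-0.01  0.04  0.01] w 0.0855
delta [ 1.3 -3.1  1. ] [-0.001 -0.001 -0.002] rows>= 0.1
t 16.0 q [ 0.875  0.476 -0.094  0.003 -0.998 -0.751] tcp [0.4892 0.3434 0.0328] f [ 0.1 -0.1 -0.4] m [ 0.04 -0.01 -0.03] w 0.0855
delta [ 2.8 -2.3  1.9] [-0.    -0.003 -0.   ] rows>= 0.1
```

View pics/w9.png

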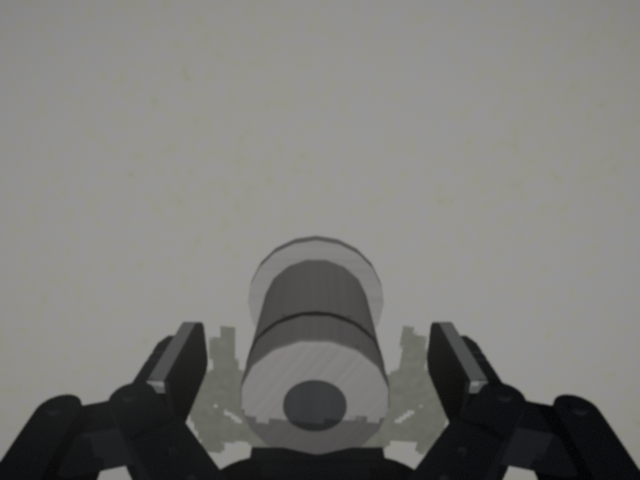

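>>> play_rows --deltas "1 -1.5 1 0 0 0;1 -1.5 1 0 0 0;1 -1.5 1 0 0 0;1 -1.5 1 0 0 0"

```text
time_s: 16.4
tcp_pos: [0.488, 0.346, 0.0326]
tcp_rot: [0.044, 0.707, 0.045, -0.704]
force: [0.3, 0.7, 0.3]
grip_width: 0.0855
```

>>> play_rows --deltas "0 0 0 0 0 0;0 0 0 0 0 0;0 0 0 0 0 0;0 0 0 0 0 0;0 0 0 0 0 0;0 0 0 0 0 0" --hand 0 --squeeze 60

```text
time_s: 17.0
tcp_pos: [0.4882, 0.3458, 0.0324]
tcp_rot: [0.044, 0.707, 0.045, -0.704]
force: [0.0, -0.2, 4.6]
grip_width: 0.0469
```

>>> play_rows --deltas "-5 0 0 0 0 0;-20 0 0 0 0 0;-50 0 0 0 0 0;-90 0 0 0 0 0;-135 0 0 0 0 0;-180 0 0 0 0 0;-215 0 0 0 0 0;-230 0 0 0 0 0"

```text
time_s: 17.8
tcp_pos: [0.4873, 0.3457, 0.2654]
tcp_rot: [0.043, 0.708, 0.046, -0.703]
force: [-0.3, -1.0, -3.3]
grip_width: 0.0466
```

Run:
```python
from h import *
s=st(); print(tcpT(s)[:3,:3].round(3)); delta(s,np.r_[.626,-.0475,.270],frame(down,-xm))
```

```text
t 17.8 q [ 0.88   0.34   0.31   0.002 -1.533 -0.754] tcp [0.4873 0.3457 0.2654] f [-0.3 -1.  -3.3] m [-0.   -0.06  0.01] w 0.0466
[[ 0.007  0.126 -0.992]
 [ 0.004 -0.992 -0.126]
 [-1.    -0.004 -0.007]]
delta [ -5.4 407.5 -88.2] [ 0.    -0.007  0.004] rows>= 8.3
```

>>> play_rows --deltas "0 20 -4 0 0 0;0 60 -13 0 0 0;-5 110 -24 0 0 0;-5 160 -35 0 0 0;-5 210 -46 0 0 0;-5 250 -54 0 0 0;-5 280 -61 0 0 0;-5 300 -65 0 0 0"

```text
time_s: 18.6
tcp_pos: [0.5887, 0.0536, 0.2655]
tcp_rot: [0.043, 0.706, 0.044, -0.706]
force: [-0.1, 1.1, -3.5]
grip_width: 0.0467
```

>>> play_rows --deltas "0 20 -4 0 0 0;0 50 -11 0 0 0;0 80 -18 0 0 0;0 100 -22 0 0 0;0 107 -23 0 0 0;0 107 -23 0 0 0;0 107 -23 0 0 0;0 107 -23 0 0 0"

```text
time_s: 19.4
tcp_pos: [0.6251, -0.0463, 0.2669]
tcp_rot: [0.044, 0.707, 0.046, -0.704]
force: [-0.1, -0.0, -4.7]
grip_width: 0.047
```

Run:
```python
from h import *
from bench import *
s=st(); delta(s,np.r_[.6247,-.0478,.185],frame(down,-xm))
p,z=get_image("wrist");cv2.imwrite("pics/w10.png",p[:,:,::-1])
```

```text
t 19.4 q [ 1.740e-01  4.060e-01  4.120e-01 -1.000e-03 -1.573e+00 -4.700e-02] tcp [ 0.6251 -0.0463  0.2669] f [-0.1 -0.  -4.7] m [ 0.01 -0.   -0.01] w 0.047
delta [81.9  1.6  0.9] [ 0.002 -0.004  0.001] rows>= 1.6
```

View pics/w10.png

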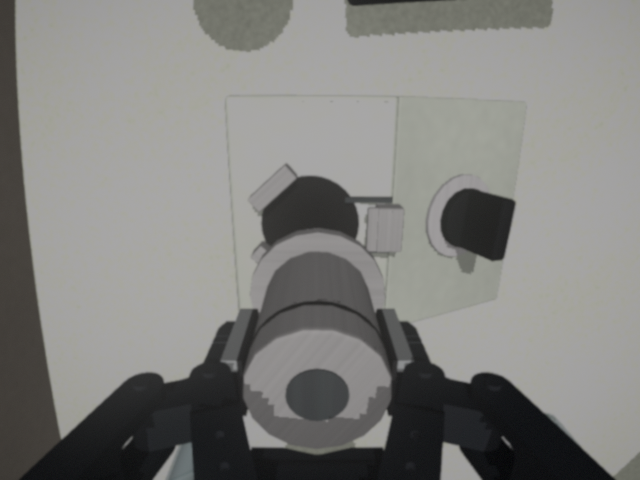

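Jar is aligned with the nest (dark disc at 310,222; jaw at 383,228). Lower it.

>>> play_rows --deltas "25 1 1 0 0 0;50 1.6 1 0 0 0;70 1.6 1 0 0 0;85 1.6 1 0 0 0;90 1.6 1 0 0 0;90 1.6 1 0 0 0;90 1.6 1 0 0 0"

```text
time_s: 20.15
tcp_pos: [0.6255, -0.0487, 0.1782]
tcp_rot: [0.044, 0.708, 0.045, -0.704]
force: [1.1, -0.0, -3.1]
grip_width: 0.0471
```

Run:
```python
from h import *
from bench import *
s=st(); delta(s,np.r_[.6247,-.0478,.1624],frame(down,-xm))
p,z=get_image("side");cv2.imwrite("pics/side11.png",cv2.resize(p[160:310,210:370,::-1],None,fx=4.5,fy=4))
s=st(); delta(s,np.r_[.6247,-.0478,.1624],frame(down,-xm))
```

```text
t 20.15 q [ 0.171  0.423  0.215 -0.    -1.357 -0.044] tcp [ 0.6255 -0.0487  0.1782] f [ 1.1 -0.  -3.1] m [-0.01  0.    0.03] w 0.0471
delta [15.8 -1.   0.8] [ 0.001 -0.006  0.   ] rows>= 0.3
t 20.2 q [ 0.171  0.423  0.216 -0.    -1.357 -0.044] tcp [ 0.6257 -0.0488  0.1784] f [ 1.   0.1 -4. ] m [-0.02 -0.03  0.02] w 0.0465
delta [16.  -1.1  0.9] [ 0.001 -0.006  0.001] rows>= 0.3
```

View pics/side11.png

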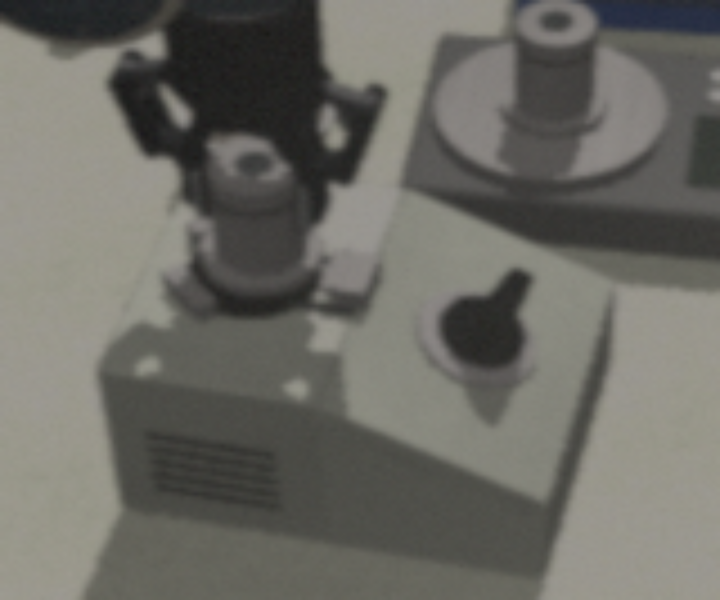

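>>> play_rows --deltas "3 -1 1 0 0 0;6 -1 1 0 0 0;9 -1 1 0 0 0;12 -1 1 0 0 0;14 -1 1 0 0 0;14 -1 1 0 0 0"

```text
time_s: 20.8
tcp_pos: [0.6239, -0.0481, 0.1627]
tcp_rot: [0.044, 0.707, 0.045, -0.704]
force: [-0.3, 0.9, -5.0]
grip_width: 0.0471
```

>>> play_rows --deltas "1 0 0 0 0 0;2 0 0 0 0 0;2 0 0 0 0 0;2 0 0 0 0 0"

```text
time_s: 21.2
tcp_pos: [0.624, -0.0482, 0.1624]
tcp_rot: [0.044, 0.708, 0.045, -0.704]
force: [-3.3, 2.4, 5.7]
grip_width: 0.0469
```

Seated on the deck at the expected height with a light contact force. Release and rise.

>>> play_rows --deltas "0 0 0 0 0 0;0 0 0 0 0 0;0 0 0 0 0 0;0 0 0 0 0 0;0 0 0 0 0 0" --hand 100

```text
time_s: 21.7
tcp_pos: [0.624, -0.0481, 0.1608]
tcp_rot: [0.044, 0.707, 0.045, -0.704]
force: [-0.3, -0.2, -1.0]
grip_width: 0.0853
```

>>> play_rows --deltas "-10 0 0 0 0 0;-30 0 0 0 0 0;-60 0 0 0 0 0;-100 0 0 0 0 0;-130 0 0 0 0 0;-140 0 0 0 0 0;-140 0 0 0 0 0"

```text
time_s: 22.4
tcp_pos: [0.6241, -0.0483, 0.3033]
tcp_rot: [0.044, 0.709, 0.045, -0.703]
force: [-0.3, -0.0, -0.2]
grip_width: 0.0856
```

Run:
```python
from h import *
from bench import *
s=st()
p,z=get_image("wrist"); i=camera_info("wrist"); cv2.imwrite("pics/w12.png",p[:,:,::-1])
W=cloud(z,i,tcpT(s)@np.array(i['T_tool_cam']))
k=W[(W[...,2]>.198)&(W[...,2]<.212)&(np.hypot(W[...,0]-.625,W[...,1]+.047)<.04)]
print(len(k),circ(k),np.median(k[:,2]))
# pre-grip for knob: 120 mm out from release pose
Rg=R.from_quat([.843,.043,-.536,.02]).as_matrix()  # at 1.537
pos=np.array([.5050,-.0646,.1192])+n_*.12
print(Rg.round(3)); delta(s,pos,Rg)
```

```text
t 22.4 q [ 0.172  0.404  0.5   -0.    -1.658 -0.046] tcp [ 0.6241 -0.0483  0.3033] f [-0.3 -0.  -0.2] m [-0.   -0.02  0.02] w 0.0856
4083 (array([ 0.62289757, -0.04797957]), 0.024145077913999557) 0.20486276463021197
[[ 0.422  0.094 -0.902]
 [ 0.051 -0.996 -0.08 ]
 [-0.905 -0.012 -0.425]]
delta [ 73.9   1.2 171.5] [ 0.034  0.43  -0.004] rows>= 3.7
```

View pics/w12.png

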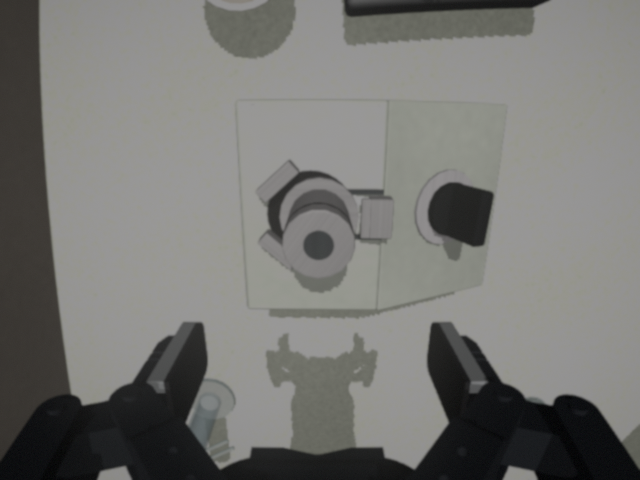

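>>> play_rows --deltas "0 0 40 0 0.1 0;0 0 80 0 0.22 0;0 1 120 0.03 0.34 0;10 1 160 0.03 0.43 0;40 1 171 0.03 0.43 0;74 1 171 0.034 0.43 -0.004;74 1 171 0.034 0.43 -0.004;74 1 171 0.034 0.43 -0.004" --hand 55

```text
time_s: 23.25
tcp_pos: [0.454, -0.0709, 0.226]
tcp_rot: [0.021, 0.841, 0.043, -0.539]
force: [0.6, 1.0, 1.3]
grip_width: 0.0468
```

Run:
```python
from h import *
from bench import *
s=st()
p,z=get_image("wrist"); i=camera_info("wrist"); cv2.imwrite("pics/w13.png",p[:,:,::-1])
T=tcpT(s); W=cloud(z,i,T@np.array(i['T_tool_cam'])); F=toface(W); g=p.mean(2)
k=F[(F[...,2]>.040)&(F[...,2]<.055)&(g<70)&(np.abs(F[...,1])<.035)&(F[...,0]>.02)&(F[...,0]<.11)]
print(len(k),k.min(0),k.max(0),cv2.minAreaRect((k[:,:2]*1000).astype(np.float32)),np.median(k[:,2]))
Rg=R.from_quat([.843,.043,-.536,.02]).as_matrix()
print(toface(np.array([.5050,-.0646,.1192])))
for _ in range(1):
  s=st(); delta(s,np.array([.5050,-.0646,.1192]),Rg)
```

```text
t 23.25 q [ 0.225 -0.216 -0.496  0.059 -0.862 -0.161] tcp [ 0.454  -0.0709  0.226 ] f [0.6 1.  1.3] m [-0.09  1.1   0.03] w 0.0468
1485 [ 0.05670649 -0.02491135  0.04007022] [0.07216598 0.01972618 0.04943642] ((64.70393371582031, -2.4092063903808594), (44.537681579589844, 13.962727546691895), 85.8425521850586) 0.04718999473010518
[ 0.06564761 -0.00281919  0.01815732]
t 23.3 q [ 0.225 -0.216 -0.494  0.059 -0.862 -0.161] tcp [ 0.455  -0.0707  0.2272] f [ 0.2 -0.2  0.8] m [-0.16  1.18  0.  ] w 0.0465
delta [119.2  -0.2  -0.2] [ 0.001  0.004 -0.001] rows>= 2.4
```

View pics/w13.png

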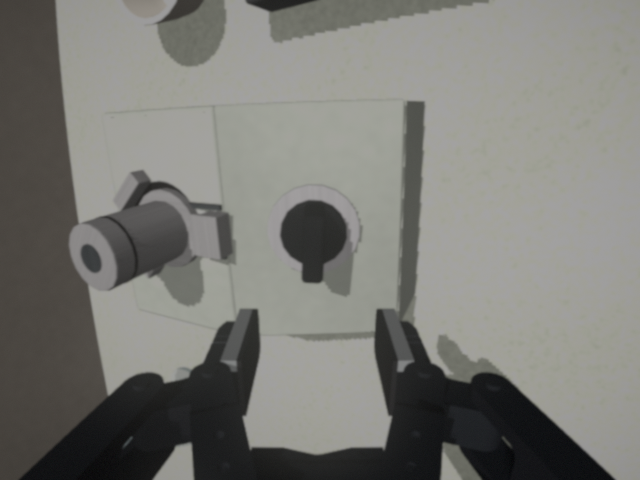

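>>> play_rows --deltas "30 0 0 0 0 0;60 0 0 0 0 0;85 0 0 0 0 0;105 0 0 0 0 0;119 0 0 0 0 0;119 0 0 0 0 0;119 0 0 0 0 0"

```text
time_s: 24.0
tcp_pos: [0.5051, -0.0645, 0.1193]
tcp_rot: [0.02, 0.842, 0.043, -0.538]
force: [0.1, -0.7, 0.6]
grip_width: 0.0469
```

>>> play_rows --deltas "0 0 0 0 0 0;0 0 0 0 0 0;0 0 0 0 0 0;0 0 0 0 0 0;0 0 0 0 0 0;0 0 0 0 0 0" --hand 0 --squeeze 100

```text
time_s: 24.6
tcp_pos: [0.5049, -0.0645, 0.1201]
tcp_rot: [0.019, 0.843, 0.043, -0.536]
force: [-1.1, -0.0, 6.9]
grip_width: 0.0125
```

>>> play_rows --deltas "0 0 0 0.14 0 0;0 0 0 0.28 0 0;0 0 0 0.42 0 0;0 0 0 0.56 0 0;0 0 0 0.7 0 0;0 0 0 0.8 0 0;0 0 0 0.8 0 0"

```text
time_s: 25.3
tcp_pos: [0.5047, -0.0644, 0.12]
tcp_rot: [-0.31, 0.783, -0.17, -0.511]
force: [-3.6, 1.4, 7.2]
grip_width: 0.0122
```

Run:
```python
from h import *
s=st(); delta(s,knob-n_*.019,frame(-n_,ym)); delta(s,np.array([.5048,-.0644,.119]),frame(-n_,ym))
```

```text
t 25.3 q [ 0.208 -0.013 -0.625  0.074 -0.524 -0.975] tcp [ 0.5047 -0.0644  0.12  ] f [-3.6  1.4  7.2] m [0.57 1.38 0.32] w 0.0122
delta [ 2.  -1.3  2.3] [ 0.735 -0.002 -0.   ] rows>= 4.9
delta [0.9 0.2 0.2] [ 0.735 -0.002 -0.   ] rows>= 4.9
```

>>> play_rows --deltas "0 0 0 0.14 0 0;0 0 0 0.28 0 0;0 0 0 0.42 0 0;0 0 0 0.56 0 0;0 0 0 0.7 0 0;0 0 0 0.76 0 0;0 0 0 0.76 0 0;0 0 0 0.76 0 0"

```text
time_s: 26.1
tcp_pos: [0.5051, -0.0642, 0.1202]
tcp_rot: [-0.578, 0.614, -0.346, -0.412]
force: [-2.5, 4.3, 7.2]
grip_width: 0.0126
```

Run:
```python
from h import *
from bench import *
s=st(); delta(s,np.array([.5048,-.0644,.119]),frame(-n_,ym))
p,z=get_image("wrist");cv2.imwrite("pics/w14.png",p[:,:,::-1])
p,z=get_image("side");cv2.imwrite("pics/side14.png",cv2.resize(p[160:310,210:370,::-1],None,fx=4.5,fy=4))
```

```text
t 26.1 q [ 0.209 -0.013 -0.625  0.075 -0.524 -1.731] tcp [ 0.5051 -0.0642  0.1202] f [-2.5  4.3  7.2] m [0.88 1.12 0.8 ] w 0.0126
delta [ 0.9  0.8 -0.2] [-0.02  -0.002  0.002] rows>= 0.1
```

View pics/w14.png

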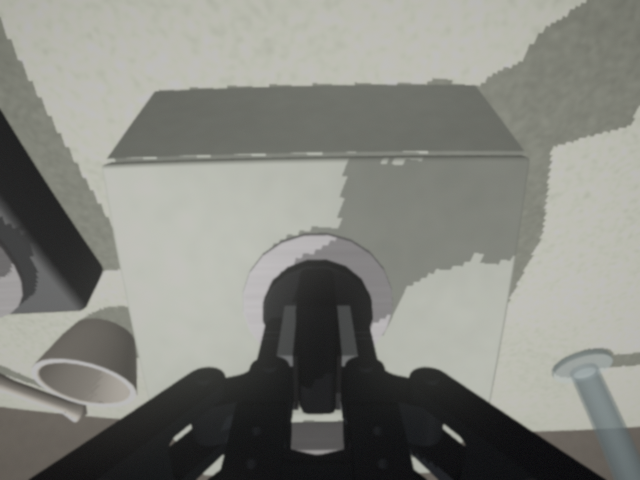

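View pics/side14.png

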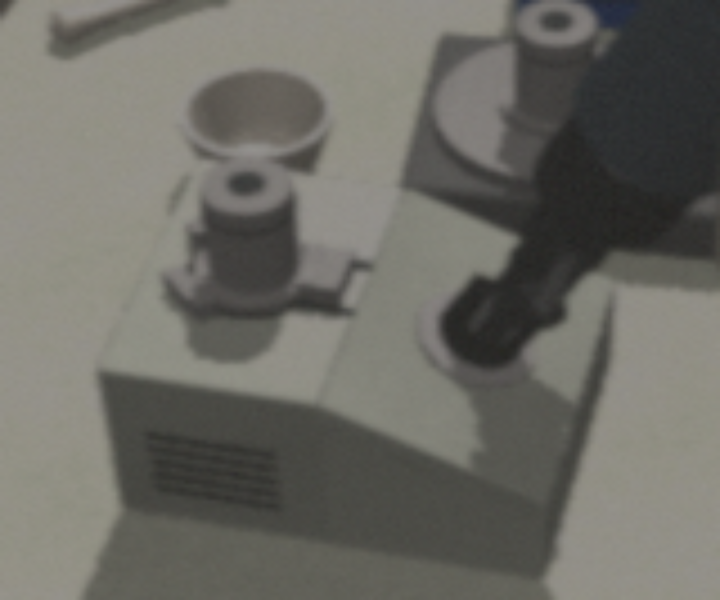

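>>> play_rows --deltas "0 0 0 0.05 0 0;0 0 0 0.05 0 0;0 0 0 0.05 0 0"

```text
time_s: 26.5
tcp_pos: [0.5051, -0.0642, 0.1202]
tcp_rot: [-0.591, 0.601, -0.356, -0.404]
force: [-3.7, 3.8, 7.1]
grip_width: 0.0126
```

>>> play_rows --deltas "0 0 0 0 0 0;0 0 0 0 0 0;0 0 0 0 0 0;-20 0 0 0 0 0;-50 0 0 0 0 0;-80 0 0 0 0 0;-90 0 0 0 0 0;-90 0 0 0 0 0" --hand 55

```text
time_s: 27.3
tcp_pos: [0.4667, -0.0692, 0.2014]
tcp_rot: [-0.593, 0.598, -0.357, -0.403]
force: [0.4, -0.4, -0.0]
grip_width: 0.0468
```

Run:
```python
from h import *
from bench import *
s=st()
p,z=get_image("wrist"); i=camera_info("wrist"); cv2.imwrite("pics/w15.png",p[:,:,::-1])
T=tcpT(s); W=cloud(z,i,T@np.array(i['T_tool_cam'])); F=toface(W); g=p.mean(2)
k=F[(F[...,2]>.040)&(F[...,2]<.055)&(g<70)&(np.abs(F[...,1])<.035)&(F[...,0]>.02)&(F[...,0]<.11)]
print(len(k),cv2.minAreaRect((k[:,:2]*1000).astype(np.float32)),np.median(k[:,2]))
```

```text
t 27.3 q [ 0.22  -0.176 -0.533  0.06  -0.779 -1.772] tcp [ 0.4667 -0.0692  0.2014] f [ 0.4 -0.4 -0. ] m [-0.13  1.26  0.02] w 0.0468
1781 ((63.26901626586914, -1.3137564659118652), (14.026891708374023, 44.62177658081055), 89.90752410888672) 0.04713770268277704
```

View pics/w15.png

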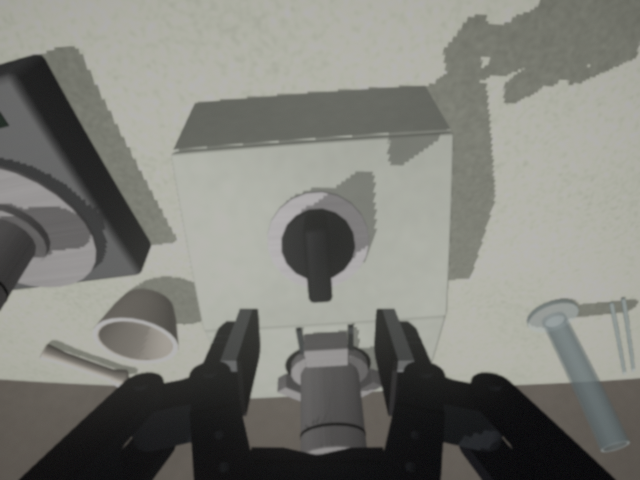

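>>> play_rows --deltas "-40 0 0 0 0 0;-80 20 -20 0 0 0;-80 40 -60 0 0 0;-80 60 -100 0 0 0;-80 60 -140 0 0 0;-80 60 -140 0 0 0;-80 60 -140 0 0 0"

```text
time_s: 28.05
tcp_pos: [0.386, -0.2166, 0.2412]
tcp_rot: [-0.593, 0.596, -0.36, -0.404]
force: [-0.2, -0.7, 0.4]
grip_width: 0.0467
```

Run:
```python
from h import *
from bench import *
s=st()
for n in ("side","top"):
    p,z=get_image(n); ii=camera_info(n); cv2.imwrite(f"pics/{n}16.png",p[:,:,::-1]); W=cloud(z,ii,np.array(ii['T']))
    for nm,c,h,r in (("used",(.556,-.317),.13,.045),("nest",(.629,-.047),.205,.04),("mortar",(.722,-.253),.055,.06),("cyl",(.7355,.269),.156,.04),("beaker",(.279,.242),.08,.05)):
        k=W[(np.abs(W[...,2]-h)<(.01 if nm not in("cyl","beaker") else .035))&(np.hypot(W[...,0]-c[0],W[...,1]-c[1])<r)]
        print(n,nm,len(k),circ(k) if len(k)>5 else '',np.median(k[:,2]) if len(k) else '')
```

```text
t 28.05 q [-0.311 -0.184 -0.332 -0.204 -1.037 -1.142] tcp [ 0.386  -0.2166  0.2412] f [-0.2 -0.7  0.4] m [-0.14  1.27  0.07] w 0.0467
side used 215 (array([ 0.55433762, -0.31641951]), 0.02629018947482109) 0.12815376607728446
side nest 289 (array([ 0.62826717, -0.04752313]), 0.02606566995382309) 0.20332568334744328
side mortar 283 (array([ 0.72016847, -0.25551167]), 0.051148686558008194) 0.05196141470431126
side cyl 410 (array([0.73448759, 0.26901457]), 0.018142538145184517) 0.15789149363052735
side beaker 843 (array([0.27656984, 0.23999524]), 0.036615610122680664) 0.07433622234755033
top used 325 (array([ 0.55661494, -0.31496173]), 0.024138549342751503) 0.13070046332222995
top nest 355 (array([ 0.62902659, -0.04622897]), 0.023912835866212845) 0.2059330676677602
top mortar 393 (array([ 0.72332633, -0.25208706]), 0.04798005148768425) 0.05448369689915977
top cyl 220 (array([0.73574883, 0.26899531]), 0.01635078340768814) 0.15853364529492808
top beaker 341 (array([0.27973178, 0.24095513]), 0.0348772257566452) 0.08264005397603791
```

View pics/top16.png

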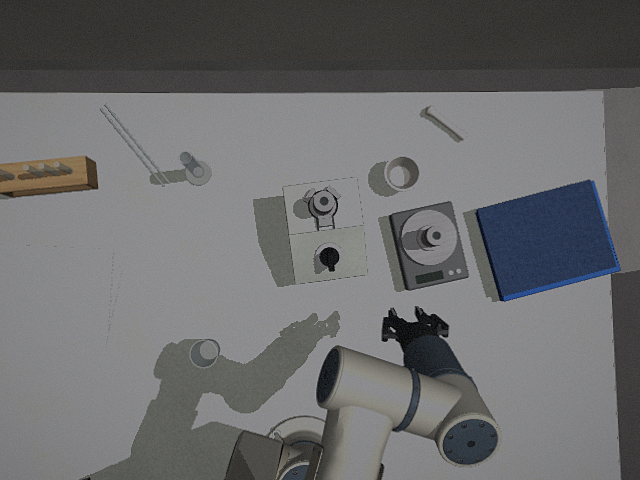

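View pics/side16.png

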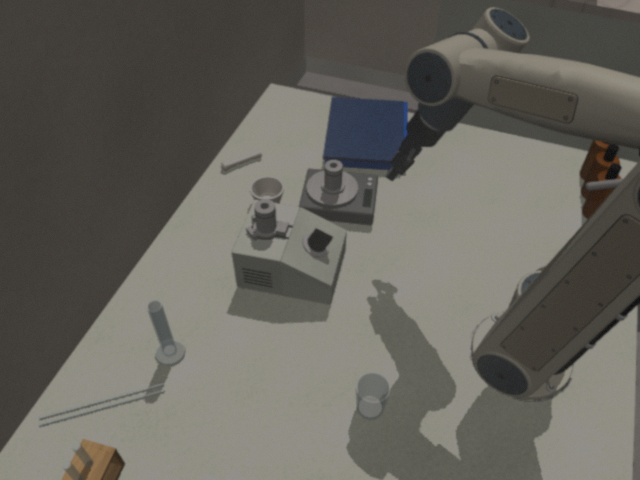

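Run:
```python
from h import *
d=pickle.load(open("d0.pkl","rb"))
for n,(u0,u1,v0,v1) in (("top",(295,350,178,235)),("side",(240,295,195,240)),):
    a=cv2.cvtColor(d[n][0],cv2.COLOR_RGB2GRAY); b=cv2.cvtColor(cv2.imread(f"pics/{n}16.png"),cv2.COLOR_BGR2GRAY)
    A,B=[np.float64(x[v0:v1,u0:u1]) for x in (a,b)]
    print(n,'nest crop shift px',cv2.phaseCorrelate(A,B,cv2.createHanningWindow(A.shape[::-1],cv2.CV_64F)),'absdiff',np.abs(A-B).mean())
    cv2.imwrite(f"pics/cmp{n}.png",cv2.resize(np.hstack([A,B]).astype(np.uint8),None,fx=6,fy=6))
```

```text
top nest crop shift px ((-0.0234710360160868, 0.3693979567769681), 0.9985831184737192) absdiff 5.847527910685805
side nest crop shift px ((0.38961290238809454, 0.942410225261554), 0.9661200171186203) absdiff 8.01010101010101
```

View pics/cmptop.png

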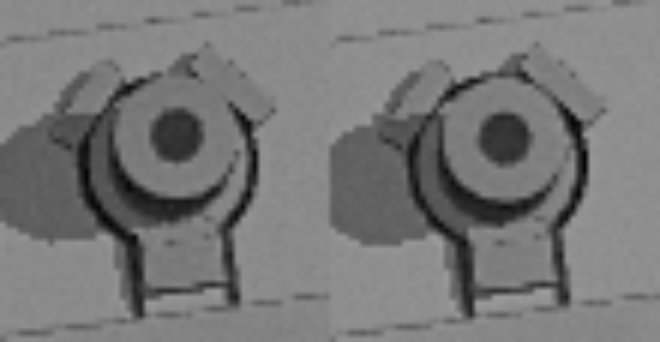

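Run:
```python
from h import *
s=st(); delta(s,np.r_[.6297,-.0469,.2892],frame(down,-xm)); delta(s,np.r_[.50,-.15,.2892],frame(down,-xm))
```

```text
t 28.15 q [-0.307 -0.187 -0.332 -0.204 -1.038 -1.142] tcp [ 0.3865 -0.2147  0.242 ] f [ 0.5  0.3 -0.5] m [-0.08  1.2  -0.02] w 0.0468
delta [  66.9 -247.3  154.5] [-1.616 -0.33   0.354] rows>= 11.2
delta [   7.7 -125.3   59.3] [-1.616 -0.33   0.354] rows>= 11.2
```

>>> play_rows --deltas "-30 0 0 -0.14 -0.03 0.03;-50 0 0 -0.28 -0.06 0.06;-50 0 0 -0.42 -0.09 0.09;-50 0 0 -0.56 -0.12 0.12;-50 0 0 -0.7 -0.15 0.15;-50 -20 10 -0.84 -0.18 0.18;-50 -40 20 -0.98 -0.2 0.22;-50 -60 30 -1.1 -0.23 0.25" --hand 100

```text
time_s: 28.95
tcp_pos: [0.4194, -0.1831, 0.315]
tcp_rot: [-0.174, 0.724, -0.094, -0.661]
force: [-0.9, -1.4, 0.2]
grip_width: 0.0855
```

Run:
```python
from h import *
s=st(); delta(s,np.r_[.6297,-.0469,.2892],frame(down,-xm))
```

```text
t 28.95 q [-0.16   0.017  0.07  -0.11  -1.532 -0.222] tcp [ 0.4194 -0.1831  0.315 ] f [-0.9 -1.4  0.2] m [-0.33  0.28  0.02] w 0.0855
delta [  61.  -199.2 -141.5] [-0.507 -0.097  0.108] rows>= 5.0
```

>>> play_rows --deltas "0 -40 -25 -0.14 -0.03 0.03;0 -80 -55 -0.28 -0.06 0.06;20 -120 -85 -0.42 -0.09 0.09;45 -160 -115 -0.507 -0.097 0.108;61 -199 -141 -0.507 -0.097 0.108;61 -199 -141 -0.507 -0.097 0.108;61 -199 -141 -0.507 -0.097 0.108;61 -199 -141 -0.507 -0.097 0.108"

```text
time_s: 29.75
tcp_pos: [0.6291, -0.0499, 0.2899]
tcp_rot: [0.042, 0.706, 0.043, -0.705]
force: [0.1, -0.1, 0.5]
grip_width: 0.0853
```

>>> play_rows --deltas "0 0 0 0 0 0;0 0 0 0 0 0;0 0 0 0 0 0"

```text
time_s: 30.05
tcp_pos: [0.6289, -0.0517, 0.2905]
tcp_rot: [0.04, 0.707, 0.042, -0.705]
force: [0.0, -0.7, 0.6]
grip_width: 0.0855
```

Run:
```python
from h import *
from bench import *
s=st()
p,z=get_image("wrist"); i=camera_info("wrist"); cv2.imwrite("pics/w17.png",p[:,:,::-1]); pickle.dump((s,p,z,i),open("w17.pkl","wb"))
W=cloud(z,i,tcpT(s)@np.array(i['T_tool_cam']))
M=(W-np.r_[mc,0])@Rm
k=W[(W[...,2]>.198)&(W[...,2]<.212)&(np.hypot(W[...,0]-.629,W[...,1]+.047)<.04)]
print(len(k),circ(k),np.median(k[:,2]))
A=np.c_[k[:,:2]-k[:,:2].mean(0),np.ones(len(k))]; print('tilt top',np.linalg.lstsq(A,k[:,2],rcond=None)[0])
for nm,h in (('flange',.138),('blocks',.144),('jaw',.146)):
    k=M[(np.abs(M[...,2]-h)<.0015)&(M[...,0]>0)&(M[...,0]<.11)&(np.abs(M[...,1])<.05)]; print(nm,len(k),k.min(0).round(4),k.max(0).round(4))
cv2.imwrite("pics/w17c.png",cv2.resize(p[140:320,220:420,::-1],None,fx=4,fy=3.3))
```

```text
t 30.05 q [ 0.164  0.418  0.489 -0.002 -1.64  -0.048] tcp [ 0.6289 -0.0517  0.2905] f [ 0.  -0.7  0.6] m [-0. -0. -0.] w 0.0855
4419 (array([ 0.62866747, -0.04709733]), 0.024130109697580338) 0.20482710908080448
tilt top [-0.00175407  0.02126043  0.20471007]
flange 1137 [ 0.0098 -0.0459  0.1365] [0.1019 0.0178 0.1394]
blocks 1689 [ 0.0086 -0.0455  0.1425] [0.102  0.0316 0.1455]
jaw 1352 [ 0.0088 -0.0443  0.1445] [0.1007 0.0293 0.1474]
```

View pics/w17c.png

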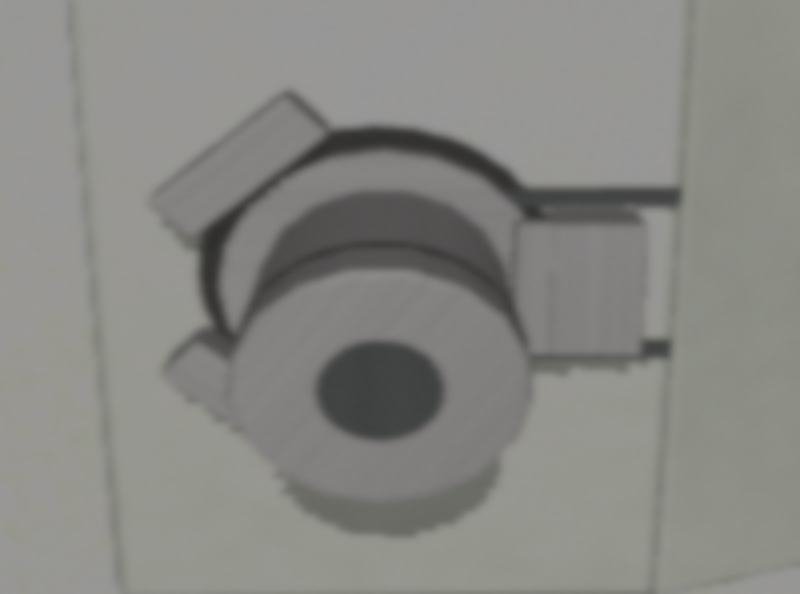

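Run:
```python
from h import *
from bench import *
s=st(); i=camera_info("wrist"); Tc=np.array(i['T_tool_cam'])
cx=-xm; cz=down; cy=np.cross(cz,cx)
Rc=np.c_[cx,cy,cz]
for h in (.36,.33):
    T=np.eye(4); T[:3,:3]=Rc; T[:3,3]=np.r_[np.array([.629,-.047])+xm[:2]*.0,h]
    G=T@np.linalg.inv(Tc); print(G[:3,3],cy); delta(s,G[:3,3],G[:3,:3])
```

```text
t 30.1 q [ 0.164  0.418  0.489 -0.002 -1.64  -0.048] tcp [ 0.629  -0.0517  0.2902] f [ 0.3 -0.7 -0.2] m [-0.02  0.01 -0.  ] w 0.0856
[ 0.62634539 -0.01481745  0.19792742] [-0.12546845  0.99209761  0.        ]
delta [ 92.4 -36.7  -1.5] [-0.01   0.     0.336] rows>= 2.2
[ 0.62634539 -0.01481745  0.16792742] [-0.12546845  0.99209761  0.        ]
delta [122.4 -36.7  -1.4] [-0.01   0.     0.336] rows>= 2.6
```

>>> play_rows --deltas "5 -15 0 0 0 0.12;15 -30 -1 0 0 0.24;32 -37 -1 -0.01 0 0.336;32 -37 -1 -0.01 0 0.336;32 -37 -1 -0.01 0 0.336;32 -37 -1 -0.01 0 0.336"

```text
time_s: 30.7
tcp_pos: [0.6267, -0.0149, 0.259]
tcp_rot: [0.161, 0.704, -0.073, -0.688]
force: [0.8, -0.9, 0.9]
grip_width: 0.085
```

```bash
cat > look.py <<'E'
from h import *
from bench import *
import sys
s=st()
p,z=get_image("wrist"); i=camera_info("wrist"); pickle.dump((s,p,z,i),open(sys.argv[1]+".pkl","wb"))
W=cloud(z,i,tcpT(s)@np.array(i['T_tool_cam']))
M=(W-np.r_[mc,0])@Rm
k=M[(W[...,2]>.198)&(W[...,2]<.212)&(np.hypot(W[...,0]-.629,W[...,1]+.047)<.04)]
c=circ(k)[0]; print('top circ mill',circ(k))
P=M.reshape(-1,3); pol=np.c_[np.hypot(P[:,0]-c[0],P[:,1]-c[1]),np.degrees(np.arctan2(P[:,1]-c[1],P[:,0]-c[0])),P[:,2]]
def rng(nm,a0,a1,zlo,zhi,f):
    k=pol[(pol[:,1]>a0)&(pol[:,1]<a1)&(pol[:,2]>zlo)&(pol[:,2]<zhi)&(pol[:,0]<.06)&(pol[:,0]>.02)]; print(nm,len(k),f(k[:,0]).round(4) if len(k) else '')
q=lambda a:np.percentile(a,[1,3,10,50,90,97,99])
rng('foot +y',70,110,.1355,.1405,q); rng('foot -y',-110,-70,.1355,.1405,q); rng('foot +x',-15,15,.1355,.1405,q)
for sg in (1,-1):
    a,b=sorted((sg*43,sg*53)); rng('block %d'%sg,a,b,.1425,.147,q); rng('footb',a,b,.135,.1405,q)
k=P[(np.abs(P[:,2]-.146)<.0015)&(P[:,0]>-.01)&(P[:,0]<.035)&(np.abs(P[:,1])<.012)]; print('jaw top x',q(k[:,0]).round(4))
for sg in (1,-1):
    # block faces in mill frame: distance along 48deg normal from nest centre (59,0)
    n=np.array([np.cos(np.radians(48)),sg*np.sin(np.radians(48))]); t=np.array([-n[1],n[0]])
    Q=P[:,:2]-[.059,0]; m=(np.abs(P[:,2]-.144)<.0015)&(np.abs(Q@t)<.009)&(Q@n>.02)&(Q@n<.06); print('block face dist',sg,m.sum(),q((Q@n)[m]).round(4))
u=lambda x:x
cv2.imwrite(f"pics/{sys.argv[1]}.png",p[:,:,::-1])
E
python3 look.py w18
```

```text
t 30.7 q [ 0.405  0.393  0.202  0.322 -1.478 -0.325] tcp [ 0.6267 -0.0149  0.259 ] f [ 0.8 -0.9  0.9] m [0.91 0.1  0.06] w 0.085
top circ mill (array([ 0.05868031, -0.00068214]), 0.024076523259282112)
foot +y 29 [0.0307 0.0308 0.031  0.0313 0.0356 0.036  0.0363]
foot -y 56 [0.0306 0.0306 0.0307 0.0313 0.0369 0.0378 0.0381]
foot +x 28 [0.0307 0.0308 0.0308 0.0311 0.0316 0.0317 0.0318]
block 1 156 [0.0325 0.0329 0.0339 0.0389 0.0433 0.0441 0.0443]
footb 11 [0.0311 0.0311 0.0312 0.0325 0.0326 0.0327 0.0327]
block -1 160 [0.0344 0.0346 0.0354 0.0405 0.0449 0.0456 0.0459]
footb 17 [0.0308 0.0308 0.0308 0.0315 0.0341 0.0342 0.0342]
jaw top x [0.0092 0.0093 0.0111 0.019  0.0267 0.0287 0.0295]
block face dist 1 417 [0.0317 0.032  0.0329 0.0377 0.0424 0.0432 0.0435]
block face dist -1 418 [0.0344 0.0346 0.0354 0.0403 0.045  0.0458 0.0461]
```

View pics/w18.png

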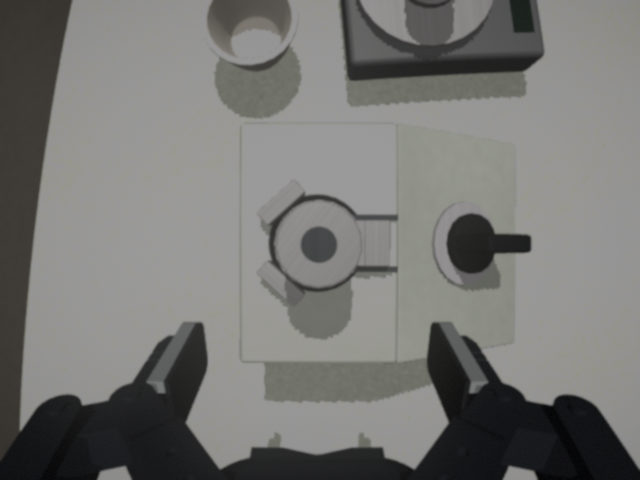

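>>> play_rows --deltas "-25 10 0 0 0 -0.12;-40 25 0 0 0 -0.24;-45 30 0 0 0 -0.336;-45 30 0 0 0 -0.336;-45 30 0 0 0 -0.336;-45 30 0 0 0 -0.336"

```text
time_s: 31.35
tcp_pos: [0.6277, -0.0279, 0.3095]
tcp_rot: [-0.044, -0.705, -0.045, 0.706]
force: [0.5, 0.5, -0.2]
grip_width: 0.0854
```

Run:
```python
from h import *
s=st(); delta(s,np.r_[.629,-.0472,.30],frame(down,-xm)); delta(s,np.r_[.629,-.0472,.16],frame(down,-xm))
```

```text
t 31.35 q [ 0.203  0.418  0.538 -0.002 -1.691 -0.077] tcp [ 0.6277 -0.0279  0.3095] f [ 0.5  0.5 -0.2] m [0.06 0.02 0.07] w 0.0854
delta [ 9.4 19.4  1.1] [0.001 0.001 0.001] rows>= 0.4
delta [149.4  19.6   1. ] [0.001 0.001 0.001] rows>= 3.0
```

>>> play_rows --deltas "0 19 1 0 0 0;0 19 1 0 0 0;0 19 1 0 0 0;0 19 1 0 0 0"

```text
time_s: 31.75
tcp_pos: [0.6291, -0.0458, 0.3095]
tcp_rot: [-0.045, -0.705, -0.046, 0.706]
force: [-0.1, -0.0, -0.1]
grip_width: 0.0854
```

Run:
```python
from h import *
s=st(); delta(s,np.r_[.629,-.0472,.16],frame(down,-xm))
```

```text
t 31.75 q [ 0.174  0.424  0.547 -0.002 -1.695 -0.046] tcp [ 0.6291 -0.0458  0.3095] f [-0.1 -0.  -0.1] m [ 0.02 -0.01 -0.  ] w 0.0854
delta [1.495e+02 1.700e+00 1.000e-01] [0.002 0.001 0.002] rows>= 3.0
```

>>> play_rows --deltas "40 1.5 0 0 0 0;80 1.5 0 0 0 0;110 1.5 0 0 0 0;130 1.5 0 0 0 0;143 1.5 0 0 0 0;148 1.5 0 0 0 0;148 1.5 0 0 0 0;148 1.5 0 0 0 0"

```text
time_s: 32.55
tcp_pos: [0.6298, -0.0477, 0.1628]
tcp_rot: [0.044, 0.706, 0.046, -0.705]
force: [0.5, -0.4, 0.6]
grip_width: 0.0854
```

>>> play_rows --deltas "0 0 0 0 0 0;0 0 0 0 0 0;0 0 0 0 0 0;0 0 0 0 0 0;0 0 0 0 0 0;0 0 0 0 0 0" --hand 0 --squeeze 30

```text
time_s: 33.15
tcp_pos: [0.63, -0.0479, 0.1625]
tcp_rot: [0.044, 0.706, 0.045, -0.705]
force: [2.8, -0.1, 2.9]
grip_width: 0.047
```

>>> play_rows --deltas "0 0 -0.5 0 0 0;0 0 -1 0 0 0;0 0 -1 0 0 0;0 0 -1 0 0 0"

```text
time_s: 33.55
tcp_pos: [0.6301, -0.0479, 0.1624]
tcp_rot: [-0.044, -0.705, -0.045, 0.706]
force: [-0.2, 0.0, 6.4]
grip_width: 0.047
```

Run:
```python
from h import *
s=st(); print(s['tcp_pos'])
```

```text
t 33.55 q [ 0.17   0.444  0.208 -0.002 -1.335 -0.043] tcp [ 0.6301 -0.0479  0.1624] f [-0.2  0.   6.4] m [ 0.34  0.41 -0.02] w 0.047
[ 0.63007086 -0.04785453  0.16243052]
```

>>> play_rows --deltas "0 0 -1 0 0 0;0 0 -2 0 0 0;0 0 -2 0 0 0;0 0 -2 0 0 0"

```text
time_s: 33.95
tcp_pos: [0.6305, -0.0479, 0.1624]
tcp_rot: [-0.044, -0.704, -0.045, 0.707]
force: [-6.6, 0.2, 8.2]
grip_width: 0.0476
```

>>> play_rows --deltas "0 1 -1 0 0 0;0 2 -1.5 0 0 0;0 2 -1.5 0 0 0;0 2 -1.5 0 0 0"

```text
time_s: 34.35
tcp_pos: [0.6321, -0.0486, 0.1624]
tcp_rot: [-0.044, -0.704, -0.046, 0.707]
force: [-6.2, 3.0, 9.9]
grip_width: 0.047
```

>>> play_rows --deltas "0 -0.5 1 0 0 0;0 -0.5 1.5 0 0 0;0 -0.5 1.5 0 0 0"

```text
time_s: 34.65
tcp_pos: [0.632, -0.0486, 0.1624]
tcp_rot: [-0.044, -0.705, -0.046, 0.706]
force: [-1.1, 3.3, 7.1]
grip_width: 0.0476
```

>>> play_rows --deltas "0 0 0 0 0 0;0 0 0 0 0 0;0 0 0 0 0 0;0 0 0 0 0 0;0 0 0 0 0 0" --hand 100

```text
time_s: 35.15
tcp_pos: [0.6324, -0.0491, 0.1615]
tcp_rot: [-0.044, -0.705, -0.045, 0.706]
force: [-0.8, 0.3, -0.9]
grip_width: 0.0855
```

>>> play_rows --deltas "-10 0 0 0 0 0;-30 0 0 0 0 0;-60 0 0 0 0 0;-100 0 0 0 0 0;-125 0 0 0 0 0;-125 0 0 0 0 0;-125 0 0 0 0 0"

```text
time_s: 35.85
tcp_pos: [0.6328, -0.0491, 0.2877]
tcp_rot: [0.044, 0.706, 0.046, -0.705]
force: [0.5, 0.4, -0.2]
grip_width: 0.0856
```

>>> play_rows --deltas "5 -15 0 0 0 0.12;15 -30 0 0 0 0.24;28 -37 0 0 0 0.336;28 -37 0 0 0 0.336;28 -37 0 0 0 0.336;28 -37 0 0 0 0.336"

```text
time_s: 36.45
tcp_pos: [0.6282, -0.013, 0.2595]
tcp_rot: [0.161, 0.703, -0.073, -0.688]
force: [1.0, -0.8, 0.9]
grip_width: 0.0853
```

```bash
python3 look.py w19
```

```text
t 36.45 q [ 0.407  0.398  0.211  0.321 -1.484 -0.325] tcp [ 0.6282 -0.013   0.2595] f [ 1.  -0.8  0.9] m [ 0.91  0.11 -0.02] w 0.0853
top circ mill (array([ 0.06033989, -0.00157718]), 0.0240201186388731)
foot +y 64 [0.03   0.0301 0.0302 0.0309 0.0315 0.0361 0.0369]
foot -y 16 [0.0315 0.0315 0.0315 0.0318 0.0361 0.0366 0.0367]
foot +x 30 [0.0306 0.0307 0.0308 0.0314 0.0316 0.0316 0.0317]
block 1 160 [0.0322 0.0325 0.0333 0.0384 0.043  0.0437 0.0439]
footb 19 [0.0303 0.0303 0.0305 0.0313 0.0321 0.0321 0.0321]
block -1 155 [0.0323 0.0327 0.0335 0.0384 0.043  0.0437 0.0439]
footb 11 [0.0314 0.0314 0.0315 0.0317 0.0323 0.0324 0.0324]
jaw top x [0.0091 0.0094 0.0111 0.0197 0.0288 0.0303 0.0315]
block face dist 1 424 [0.0318 0.0321 0.0329 0.0377 0.0425 0.0433 0.0436]
block face dist -1 421 [0.0344 0.0346 0.0353 0.0401 0.045  0.0458 0.0461]
```

View pics/w19.png

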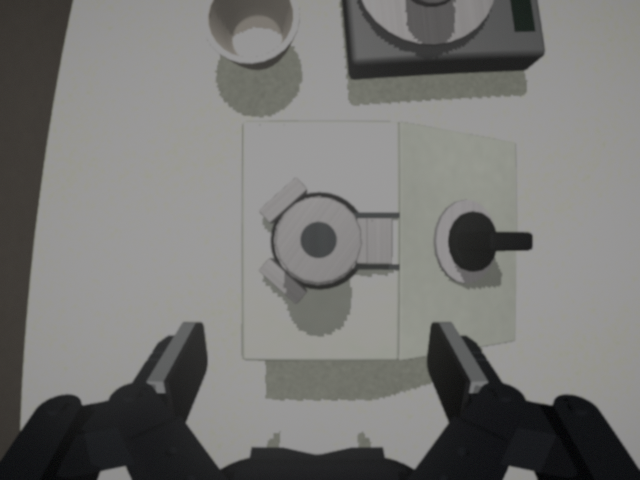

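>>> play_rows --deltas "-40 0 0 0 0 0;-60 0 30 0 0 0;-60 10 70 0 0 -0.1;-60 20 120 0 0 -0.2;-60 30 170 0 0 -0.3;-60 40 200 0 0 -0.336;-60 40 230 0 0 -0.336;-60 40 230 0 0 -0.336"

```text
time_s: 37.3
tcp_pos: [0.3999, -0.0613, 0.3316]
tcp_rot: [0.042, 0.708, 0.045, -0.704]
force: [-0.2, -0.0, 0.2]
grip_width: 0.0854
```

>>> play_rows --deltas "0 50 0 0 0 0;0 100 0 0 0 0;0 150 0 0 0 0;0 190 0 0 0 0;0 190 0 0 0 0;0 190 0 0 0 0"

```text
time_s: 37.9
tcp_pos: [0.4263, -0.2493, 0.3282]
tcp_rot: [-0.043, -0.705, -0.045, 0.706]
force: [0.2, 0.1, -0.9]
grip_width: 0.0849
```

Run:
```python
from h import *
from bench import *
s=st()
d=pickle.load(open("d0.pkl","rb"))
def meas(W,c,h,r,dz=.01):
    k=W[(np.abs(W[...,2]-h)<dz)&(np.hypot(W[...,0]-c[0],W[...,1]-c[1])<r)]; return (circ(k)[0].round(4),k.mean(0).round(4),len(k)) if len(k)>5 else None
for n in ("side","top"):
    p,z=get_image(n); ii=camera_info(n); cv2.imwrite(f"pics/{n}20.png",p[:,:,::-1]); W=cloud(z,ii,np.array(ii['T'])); W0=cloud(d[n][1],ii,np.array(ii['T']))
    for nm,c,h,r,dz in (("nest",(.629,-.047),.205,.04,.01),("pan",(.556,-.317),.13,.045,.01),("mortar",(.722,-.253),.055,.06,.01),("cyl",(.7355,.269),.156,.04,.035),("beaker",(.279,.242),.08,.05,.035)):
        print(n,nm,meas(W0,c,h,r,dz),meas(W,c,h,r,dz))
a=d["top"][0][178:240,295:355,::-1]; b=cv2.imread("pics/top20.png")[178:240,295:355]
cv2.imwrite("pics/cmp20.png",cv2.resize(np.hstack([a,b]),None,fx=6.5,fy=6.5))
```

```text
t 37.9 q [-0.213  0.135  0.2   -0.002 -1.638  0.336] tcp [ 0.4263 -0.2493  0.3282] f [ 0.2  0.1 -0.9] m [0.09 0.05 0.01] w 0.0849
side nest (array([ 0.6283, -0.0484]), array([ 0.6272, -0.045 ,  0.2027]), 290) (array([ 0.6272, -0.049 ]), array([ 0.6284, -0.0448,  0.2029]), 291)
side pan None (array([ 0.5529, -0.3166]), array([ 0.5532, -0.3138,  0.1282]), 211)
side mortar (array([ 0.7211, -0.2535]), array([ 0.7236, -0.2603,  0.0514]), 282) (array([ 0.723 , -0.2548]), array([ 0.7229, -0.259 ,  0.0514]), 282)
side cyl (array([0.734 , 0.2691]), array([0.7317, 0.2717, 0.1559]), 405) (array([0.7339, 0.2688]), array([0.7317, 0.2717, 0.1561]), 405)
side beaker (array([0.2784, 0.2393]), array([0.2773, 0.238 , 0.0725]), 846) (array([0.2771, 0.2398]), array([0.2774, 0.2377, 0.0726]), 837)
top nest (array([ 0.6307, -0.0471]), array([ 0.63  , -0.0469,  0.2056]), 357) (array([ 0.6312, -0.0465]), array([ 0.6305, -0.0469,  0.2056]), 355)
top pan None (array([ 0.5561, -0.3149]), array([ 0.556 , -0.3145,  0.1304]), 321)
top mortar (array([ 0.7222, -0.253 ]), array([ 0.7258, -0.2556,  0.0539]), 395) (array([ 0.7222, -0.2523]), array([ 0.7255, -0.2556,  0.0541]), 389)
top cyl (array([0.7357, 0.2694]), array([0.7353, 0.2687, 0.1567]), 218) (array([0.7352, 0.2698]), array([0.7352, 0.2688, 0.157 ]), 214)
top beaker (array([0.2792, 0.2416]), array([0.276 , 0.2465, 0.0774]), 342) (array([0.279 , 0.2411]), array([0.2763, 0.2467, 0.0775]), 337)
```

View pics/cmp20.png

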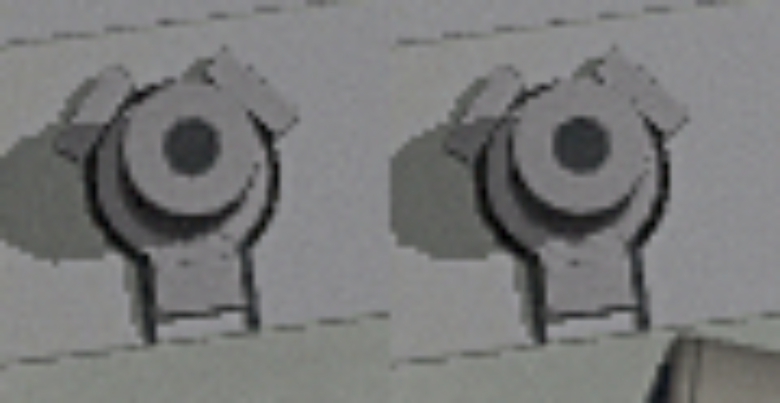

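View pics/side20.png

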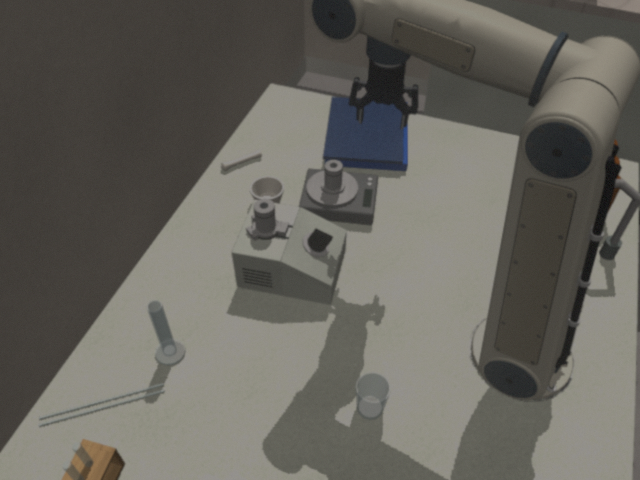

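```bash
python3 -c "
from bench import *
print(job_done())"
```

```text
the job is handed in; nothing more can be done
None
```

The job is done and was handed in at about 38 s of the 72 s allowed; no verdict was reported.

**What I did:** I broke the knob loose with a 0.7 rad twist and turned it on to its open stop. I then set the finished jar on the balance pan, stood the fresh jar in the nest and turned the knob back home. After that I checked the jar and found it about 1.5–2 mm off one backstop block. I gripped it lightly (about 7 N) and slid it against both blocks with the jaw already shut.

**Last checks:**
- **Finished jar:** it stands upright within about 3 mm of the pan's centre.
- **Fresh jar:** its axis is about 32.3 mm from both blocks, so it touches both. It is within about 1 mm of where the finished jar was clamped, and its top is at the right height.
- **Knob:** right after closing, the bar was within 0.1° of its angle at the start. I did not measure it again after sliding the jar.
- **Mortar, cylinder and beaker:** each is within about 2 mm of its first measurement, which is within camera noise.
- **Forces:** the wrist force readings I saw stayed under about 15 N.

**Uncertain:**
- I could not see whether the jaw face actually presses on the jar's foot. The given dimensions allow a gap of 1 to 2 mm there, and the closing jaw alone had left the jar slightly off the backstop. The jaw looks the same as in the first picture.
- The top and side cameras disagreed with each other by 2 to 3 mm throughout, so I used averages and the wrist camera.

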